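# Start a run on the bench incubator

## Task

First flip the green lock toggle to the front, then load every sample tube from the grey carrier into the bench incubator, each upright and fully down in a well of its own; the bar over the wells is fixed, so tip each tube in under it and straighten it as it goes down. Only when all are in, slide the white temperature grip level with the red pointer, and after that flip the red and the yellow toggle to the back to start heating and shaking. Leave the black toggle as it is and do not disturb the bottle and cups standing by.

Things in the scene. Friction and masses are not known exactly. Their poses are not given: they have to be found in the camera images.
- incubator: Fixed bench incubator: white base 110 x 256 mm, bare aluminium block 83 x 194 mm (from 45 mm in front of the row of wells to 38 mm behind), block top 64 mm above the worktop; three wells 60 mm apart along y. Origin under the middle well, on the worktop; x points to its back (away from the robot), y to the left, z up. A tube cannot be lowered in upright: the hold-down bar is in the way.
- well0 (a point): Centre of the mouth of the left well, on the block's top face; axes as the incubator's. At the bottom a straight upright bore 19 x 19 mm, centred under this point, from 22 mm below the top to its floor at 46 mm. Above that the mouth widens: the front side is a ramp from 9.5 mm in front of the centre (22 mm deep) to 24.5 mm (top face); the sides flare from 9.5 to 13 mm; the back is upright, 9.5 mm behind.
- well1 (a point): Centre of the mouth of the middle well, on the block's top face; shaped as the left well.
- well2 (a point): Centre of the mouth of the right well, on the block's top face; shaped as the left well.
- bar_mid (a point): Middle of the fixed steel hold-down bar: 6 mm thick, along y straight over the centres of the wells, underside 102 mm above the block top. Its posts (10 mm thick, 13 mm ball ends) stand 116 mm left and right of the middle well. Fingers stay in front of it: hold a tube about 105 mm above its foot, the gripper tipped 25 to 40 degrees to the tube, towards the robot; tip the foot in with the tube's top leaning 8 to 15 degrees to the front.
- carrier: Loose grey plastic carrier block 56 x 184 x 40 mm with three upright 19 mm holes 35 mm deep, at y = -60, 0 and +60 mm of its own frame, in which the tubes stand at the start (a tube's foot is then 5 mm above the worktop). Origin at the centre of its underside, y along the row.
- tube_green_mid (a point): Sample tube with a green cap: a straight cylinder 16 mm thick and 130 mm long, flat foot, amber body with a white paper band, the cap (24 mm tall) flush with the body; 30 g. The point is its centre, half-way up (65 mm above the foot); z points along the tube to the cap. A seated tube has this point 19 mm above the block's top. May be absent.
- tube_blue_mid (a point): Sample tube with a blue cap: a straight cylinder 16 mm thick and 130 mm long, flat foot, amber body with a white paper band, the cap (24 mm tall) flush with the body; 30 g. The point is its centre, half-way up (65 mm above the foot); z points along the tube to the cap. A seated tube has this point 19 mm above the block's top. May be absent.
- tube_yellow_mid (a point): Sample tube with a yellow cap: a straight cylinder 16 mm thick and 130 mm long, flat foot, amber body with a white paper band, the cap (24 mm tall) flush with the body; 30 g. The point is its centre, half-way up (65 mm above the foot); z points along the tube to the cap. A seated tube has this point 19 mm above the block's top. May be absent.
- fader_top (a point): Centre of the top of the white grip of the temperature slider on the grey control console (console 172 x 200 x 30 mm): a block 28 mm (x) by 20 mm (y) and 40 mm tall, which runs along y on a 40 mm wide track (top of the track 44 mm above the worktop, grip top 84.5 mm).
- fader (a joint): Position of the slider grip on its track, 0 to 0.12 m; grows as the grip moves to +y of the console (left). It slides with about 1.5 N of friction and stays where it is left.
- pointer_tip (a point): Tip of the small red pointer (5 mm wide, 10 mm tall) fixed on the console just behind the slider's track, about 21 mm behind the middle of the grip. Its y axis runs along the track; the grip is set when its middle stands level with the pointer along that axis.
- heat (a joint): Angle of the toggle with the red sleeve, in the row of four toggles 38 mm apart at the back of the console (their order in the row varies): 0 = off, leaning to the front (towards the robot, -x of the console); 1.0 = on, leaning to the back. Starts off. It swings 29 degrees either side of upright about a pivot 41 mm above the worktop, takes about 1 N at the tip and stays where it is left.
- heat_tip (a point): Tip of the toggle with the red sleeve, at the centre line of its rounded end; the lever is 40 mm long from the pivot to this point, 11 mm thick in its upper half. It stands 35 mm above the pivot, 19 mm in front of it at 0, 19 mm behind it at 1.0. The frame's y axis is the hinge axis, along the row.
- shake (a joint): Angle of the toggle with the yellow sleeve, in the row of four toggles 38 mm apart at the back of the console (their order in the row varies): 0 = off, leaning to the front (towards the robot, -x of the console); 1.0 = on, leaning to the back. Starts off. It swings 29 degrees either side of upright about a pivot 41 mm above the worktop, takes about 1 N at the tip and stays where it is left.
- shake_tip (a point): Tip of the toggle with the yellow sleeve, at the centre line of its rounded end; the lever is 40 mm long from the pivot to this point, 11 mm thick in its upper half. It stands 35 mm above the pivot, 19 mm in front of it at 0, 19 mm behind it at 1.0. The frame's y axis is the hinge axis, along the row.
- lock (a joint): Angle of the toggle with the green sleeve, in the row of four toggles 38 mm apart at the back of the console (their order in the row varies): 0 = off, leaning to the front (towards the robot, -x of the console); 1.0 = on, leaning to the back. Starts on. It swings 29 degrees either side of upright about a pivot 41 mm above the worktop, takes about 1 N at the tip and stays where it is left.
- lock_tip (a point): Tip of the toggle with the green sleeve, at the centre line of its rounded end; the lever is 40 mm long from the pivot to this point, 11 mm thick in its upper half. It stands 35 mm above the pivot, 19 mm in front of it at 0, 19 mm behind it at 1.0. The frame's y axis is the hinge axis, along the row.
- aux (a joint): Angle of the toggle with the black sleeve, in the row of four toggles 38 mm apart at the back of the console (their order in the row varies): 0 = off, leaning to the front (towards the robot, -x of the console); 1.0 = on, leaning to the back. Off; stays so. It swings 29 degrees either side of upright about a pivot 41 mm above the worktop, takes about 1 N at the tip and stays where it is left.
- aux_tip (a point): Tip of the toggle with the black sleeve, at the centre line of its rounded end; the lever is 40 mm long from the pivot to this point, 11 mm thick in its upper half. It stands 35 mm above the pivot, 19 mm in front of it at 0, 19 mm behind it at 1.0. The frame's y axis is the hinge axis, along the row.
- stain_bottle_a: Amber stain bottle, black cap, 45 mm wide, 90 mm tall, a bystander; origin at the centre of its underside.
- sample_cup_b: Specimen cup with a red lid, 52 mm wide, 64 mm tall, a bystander; origin at the centre of its underside.
- sample_cup_cc: Specimen cup with a white lid, 52 mm wide, 64 mm tall, a bystander; origin at the centre of its underside.

How it is judged:
By the outcome, as a careful person would: the job done as asked, in the order asked, and still so for the second after the job is handed in, with the robot touching nothing.
Of tube_green, tube_blue, tube_yellow only 2 to 3 are there at a start; the rules pass over those that are not, and their reading is None.
At some moment in a run one of carrier may be knocked a few centimetres aside while the robot is not near it.
Once in a run the grip may slacken for a moment while it holds something.
It also fails if it takes over 210 s, if anything falls off the work surface, if the arm or the gripper's body presses on something with over 40 N, if the wrist force passes 120 N, or if a joint passes its speed limit or range.

## Robot

A 7-joint arm with a two-finger parallel gripper is mounted at the origin on a cart in front of the work surface, level with it; the furniture and walls round the work are solid. World frame = base frame: x ahead of the robot, y to its left, z up, the work surface at z = 0. Lengths are in m, angles in rad, forces in N, time in s.
With the tool pointing down it reaches from about 0.4 to 0.85 m from the base axis. Payload 4.5 kg.
Tool frame: the origin (TCP) lies on the centre line of the jaws, within the pads' length; the fingertips stand 14 mm ahead of it and the grasp point (between the pads) lies 5 mm behind it (nose_length is the distance from the TCP to the fingertips, in m); x points along the fingers, y is the direction in which the jaws open and shut, and the axes are right-handed (so a half turn about x gives the same grasp; the last joint's range is limited). The gripper opens to 88 mm and grips with 3 to 60 N. Pads are 18 mm wide; open, the fingers measure 123 mm over their backs; the gripper's body (75 mm by 187 mm) begins 45 mm behind the grasp point.
Start: joints at [-1.2, 0.689, -0.195, 1.565, 0.157, 0.902, -0.215], TCP at [0.207, 0.59, 0.253] pointing down, gripper open.
Joint ranges: [-3.01, 3.01], [-0.46, 2.08], [-1.47, 1.51], [0.13, 2.56], [-1, 4.14], [0.04, 2.09], [-2.66, 2.66]. Speed limits (rad/s): [2.57, 2.57, 3.14, 3.14, 3.14, 3.14, 3.14].

## Interface

Orientations are given as a unit quaternion [x, y, z, w].
In Python, from plant import get_state, snapshot, camera_params, finish_job, boxes_of, silhouettes, spot_point, nose_length gives the robot as it stands.
- The arm moves only by the tool apply_moves, never from a script. Its arguments are lists of equal length, an entry for each row: "delta_pos": the shift along the tool's x, y, z in cm, a list of three; "yaw": the turn about the tool's x in rad; "gripper": the opening in per cent of the stroke, from 0 (shut) to 100 (fully open). A call has 1 to 10 rows; each row is the pose to reach, as a shift and turn from the pose measured when the call began, along the tool's axes at that moment; what a row does not reach only later rows make up. A row lasts 1/12 s, in which the tool goes at most 41.7 mm and 7.16 degrees, less where a joint would pass 70% of its speed; a pose out of reach is approached as far as the arm can. A call with a gripper value outside its range is refused whole. The fingers move at their own pace and stop on an object; "force" is the grip in N (left out, the last holds). Time passes only in rows, so rows that repeat a pose let the fingers close. It gives the time, the measured TCP pose, the force and the opening at its end, in the units of the state.
- get_state(): the state, without advancing time (a new reading comes with each control period).
- snapshot(name): name is "scene" or "top" or "wrist"; returns the picture (420x560x3 uint8, red, green, blue); there is no depth.
- camera_params(name): a dict with "fovy" (degrees; the focal length in pixels is half the picture's height over the tangent of half this angle, whatever the lens; pixels are square), "cx", "cy" (the principal point, pixels), "dist" ([k1, k2, p1, p2, k3] as OpenCV has them; the pictures are not rectified), "position" and "orientation" of the camera in the world. Camera axes: x right, y down, z forward; pixel columns grow to the right and rows downward; lengths in m; the calibration is good to about 2 mm. A picture is of the moment at which its call begins: read the wrist's pose just before it. camera_params takes no time and is no camera call; for the wrist camera it gives the pose at the moment of the call.
- finish_job(): hands the job in, once; it reports no verdict.
Trained networks look in the newest picture that a camera, given by its name, has taken for a name from the list of things; names that differ only in an ending like _2 or _b are one class to them, and where a whole thing is asked for, a point or a joint stands for the part that bears it (a point fixed in the world has none). Each returns a list of dicts, best first, with "score" (0 to 1); they miss things now and then, are a little off and sometimes report something else, mostly with a low value. They report only what shows in the picture. A call takes as long as a camera call.
- boxes_of(thing, camera): "bbox" ([left, top, width, height] in pixels, round what is visible of it).
- silhouettes(thing, camera): "mask" (420x560 bool, what is visible of it) and "bbox" ([left, top, width, height] in pixels, round what is visible of it).
- spot_point(thing, camera): "pixel" ([column, row] in pixels: a listed point, or the origin of a listed thing).
The state is a dict: "clock": time; "q": joint angles; "qd": joint speeds; "joint_torque": joint torques, N m; "tool_pos": TCP position; "eef_rot": TCP orientation; "contact_force": force on the tool from outside, world axes, zero at the start; "moment": the same for the moment, N m; "opening": opening from 0.0 (shut) to 1.0 (fully open).
Only numpy, scipy, OpenCV 4.12 (cv2) and the standard library are available. Lean on these libraries where they do the work, as an engineer would, in place of code of your own. Each camera call takes 0.05 s, during which the arm holds its last target.

## Working session

There is one attempt and no reset: what is moved stays moved. The work goes in short steps, Python scripts to look and compute and a tool call to move; the robot and the scene stay as the last step left them, time stands still between calls to the robot, and variables do not carry over. Pictures are saved under pics/ and viewed, and the job is handed in when it is done.

Besides the shell and the picture viewer there is one more tool, called after "Request:" in YAML: its name, and indented under it one key for each argument. apply_moves: Moves the arm, as the interface text tells. Its arguments: {"type":"object","properties":{"delta_pos":{"type":"array"},"yaw":{"type":"array"},"gripper":{"type":"array"},"force":{"type":"number"}},"required":["delta_pos","yaw","gripper"]}

```bash
ls -la; mkdir -p pics
cat > h.py <<'E'
import numpy as np, cv2, json
from scipy.spatial.transform import Rotation as R
from plant import *
def cam(n):
    p=camera_params(n); f=210/np.tan(np.radians(p['fovy'])/2)
    K=np.array([[f,0,p['cx']],[0,f,p['cy']],[0,0,1]]); return K,np.array(p['dist'],float),np.array(p['position']),R.from_quat(p['orientation']).as_matrix()
def ray(px,c):
    K,d,o,M=c; u=cv2.undistortPoints(np.array([[px]],float),K,d)[0,0]
    v=M@np.array([u[0],u[1],1]); return o,v/np.linalg.norm(v)
def at_z(px,c,z):
    o,v=ray(px,c); return o+v*(z-o[2])/v[2]
def proj(P,c):
    K,d,o,M=c; q=(np.atleast_2d(P)-o)@M
    return cv2.projectPoints(q,np.zeros(3),np.zeros(3),K,d)[0][:,0]
def tri(l):
    A=0;b=0;
    for o,v in l:
        Q=np.eye(3)-np.outer(v,v);A=A+Q;b=b+Q@o
    x=np.linalg.solve(A,b); return x,[float(np.linalg.norm((np.eye(3)-np.outer(v,v))@(x-o))) for o,v in l]
def save(n,f):
    im=snapshot(n); cv2.imwrite('pics/'+f,cv2.cvtColor(im,cv2.COLOR_RGB2BGR)); return im
E
python3 - <<'E'
from h import *
np.set_printoptions(precision=4,suppress=True)
print(get_state()); print(nose_length if not callable(nose_length) else nose_length())
for n in ['scene','top','wrist']:
    save(n,n+'0.png'); print(n,camera_params(n))
E
```

```text
total 12
drwxr-xr-x  3 agent agent 4096 Dec  7 02:12 .
drwxr-xr-x 23 root  root  4096 Dec  7 02:12 ..
drwxr-xr-x  2 agent agent 4096 Dec  7 02:12 pics
{'clock': 0.0, 'q': array([-1.2002,  0.69  , -0.1945,  1.5663,  0.1573,  0.9025, -0.2151]), 'qd': array([-0.0018,  0.0004,  0.0013,  0.0008,  0.0006, -0.0013, -0.0011]), 'joint_torque': array([ -0.0002, -52.7544,  -1.2668, -15.3433,  -0.0526,   0.0063,
         0.0002]), 'tool_pos': array([0.2064, 0.5893, 0.2519]), 'eef_rot': array([ 0.1179,  0.6972, -0.1191,  0.697 ]), 'contact_force': array([-1.439 ,  0.4088,  0.2129]), 'moment': array([-0.0008,  0.0099,  0.0002]), 'opening': 1.0032524144851256}
0.014
scene {'fovy': 48.24038053706718, 'cx': 272.6025264294525, 'cy': 214.89253599481512, 'dist': array([0.0107, 0.    , 0.    , 0.    , 0.    ]), 'position': array([-0.3305, -0.6152,  0.6637]), 'orientation': array([ 0.7544, -0.4028,  0.2404, -0.4592])}
top {'fovy': 56.82107274536388, 'cx': 271.7294830960044, 'cy': 206.33932033678687, 'dist': array([-0.0148,  0.    ,  0.    ,  0.    ,  0.    ]), 'position': array([ 0.3391, -0.0155,  1.3758]), 'orientation': array([-0.7045,  0.7045, -0.0538,  0.0665])}
wrist {'fovy': 70.39873365448945, 'cx': 280.0608286979591, 'cy': 206.93082167187944, 'dist': array([-0.0606,  0.    ,  0.    ,  0.    ,  0.    ]), 'position': array([0.1434, 0.612 , 0.3837]), 'orientation': array([0.8085, 0.5737, 0.0755, 0.1072])}
```

View pics/scene0.png

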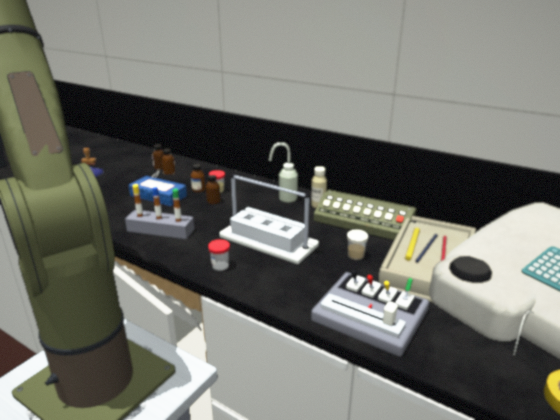

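View pics/top0.png

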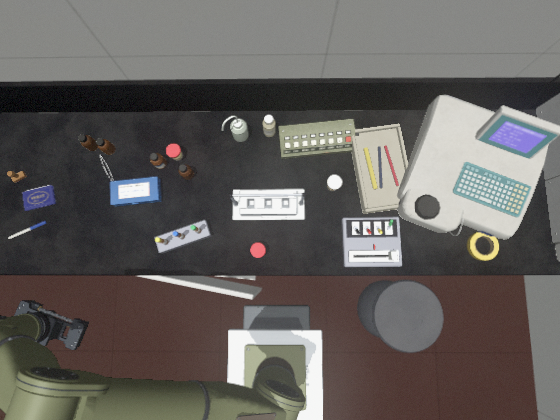

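View pics/wrist0.png

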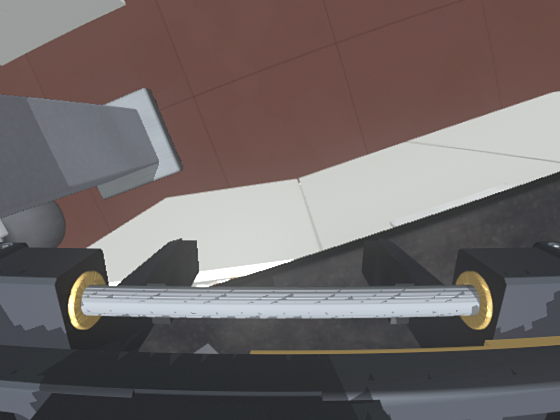

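```bash
cat > m1.py <<'E'
from h import *
np.set_printoptions(precision=4,suppress=True)
H=dict(incubator=0,well0=.064,well1=.064,well2=.064,bar_mid=.169,carrier=0,tube_green_mid=.07,tube_blue_mid=.07,tube_yellow_mid=.07,fader_top=.0845,pointer_tip=None,heat_tip=.076,shake_tip=.076,lock_tip=.076,aux_tip=.076,stain_bottle_a=0,sample_cup_b=0,sample_cup_cc=0)
snapshot('top');snapshot('scene');C={n:cam(n) for n in('top','scene')}
for t,z in H.items():
    r=[];s=''
    for n in C:
        L=spot_point(t,n)
        s+=f' {n}:'+' '.join(f"{np.round(l['pixel'],1)}/{l['score']:.2f}" for l in L[:3])
        if L:
            r.append(ray(L[0]['pixel'],C[n]))
            if z is not None: s+=' ->'+str(at_z(L[0]['pixel'],C[n],z)[:2])
    if len(r)==2: x,e=tri(r); s+=f' TRI {x} err {max(e):.4f}'
    print(t,s)
print(get_state()['clock'])
E
python3 m1.py
```

```text
incubator  top:[265.2 200.4]/0.84 ->[0.5975 0.0329] scene:[267.  242.4]/0.75 [137.4 206.5]/0.33 ->[0.5764 0.022 ] TRI [ 0.599   0.0352 -0.0153] err 0.0022
well0  top:[266.3 201.2]/0.89 [283.9 202.7]/0.65 [248.5 203.7]/0.61 ->[0.5827 0.0269] scene:[264.7 221. ]/0.97 [247.  214.8]/0.68 ->[0.5778 0.0295] TRI [0.5813 0.0289 0.063 ] err 0.0025
well1  top:[266.3 201.2]/0.89 [283.9 202.7]/0.65 [248.5 203.7]/0.61 ->[0.5827 0.0269] scene:[264.7 221. ]/0.97 [247.  214.8]/0.68 ->[0.5778 0.0295] TRI [0.5813 0.0289 0.063 ] err 0.0025
well2  top:[266.3 201.2]/0.89 [283.9 202.7]/0.65 [248.5 203.7]/0.61 ->[0.5827 0.0269] scene:[264.7 221. ]/0.97 [247.  214.8]/0.68 ->[0.5778 0.0295] TRI [0.5813 0.0289 0.063 ] err 0.0025
bar_mid  top:[265.8 191.4]/0.70 ->[0.5948 0.0252] scene:[268.5 186. ]/0.58 ->[0.5806 0.0176] TRI [0.5956 0.0265 0.1614] err 0.0013
carrier  top:[185.  234.7]/0.93 [251.3 201.7]/0.64 ->[0.4735 0.3188] scene:[156.5 233.2]/0.89 ->[0.445  0.3145] TRI [ 0.4685  0.3288 -0.0154] err 0.0090
tube_green_mid  top:[268.9 203.8]/0.70 [197.4 225.4]/0.49 ->[0.5725 0.0178] scene:[177.7 208.8]/0.75 ->
[... 959 characters left out ...]
3 [412.7 280.4]/0.49 ->[0.5604 0.0672] TRI [0.5982 0.0532 0.0698] err 0.0344
aux_tip  top:[355.4 233.6]/0.50 ->[ 0.4696 -0.2723] scene:[354.1 271.5]/0.46 ->[ 0.4757 -0.2811] TRI [ 0.4724 -0.277   0.0754] err 0.0052
stain_bottle_a  top:[188.6 177.1]/0.55 [164.3 239. ]/0.21 ->[0.6848 0.3139] scene:[213.2 203.2]/0.77 [353.3 254.7]/0.16 ->[0.6828 0.306 ] TRI [ 0.6873  0.3131 -0.0039] err 0.0023
sample_cup_b  top:[261.9 249.8]/0.66 ->[0.42   0.0438] scene:[218.1 268.6]/0.93 ->[0.4038 0.0519] TRI [ 0.4146  0.0503 -0.0045] err 0.0085
sample_cup_cc  top:[333.6 183.8]/0.65 ->[ 0.6582 -0.2148] scene:[350.8 254. ]/0.93 [391.7 304.6]/0.62 ->[ 0.649  -0.1958] TRI [ 0.6514 -0.2054  0.0043] err 0.0102
2.05
```

```bash
cat >> h.py <<'E'
np.set_printoptions(precision=4,suppress=True)
def plan(target,jaw=None):
    """target TCP world, jaw: desired angle(deg) of tool y axis in world xy (mod 180)"""
    s=get_state();M=R.from_quat(s['eef_rot']).as_matrix();p=s['tool_pos']
    d=M.T@(np.array(target)-p)*100
    cur=np.degrees(np.arctan2(M[1,1],M[0,1]))
    out='';
    if jaw is not None:
        # tool x down: positive yaw turns clockwise seen from above
        dy=-(((jaw-cur)+90)%180-90); out=f' yaw {np.radians(dy):.3f}'
    print('delta_cm',np.round(d,2),out,'| jaw',round(cur,1),'tilt',round(np.degrees(np.arccos(-M[2,0])),2),'pos',p,'q7',round(s['q'][6],2),'t',round(s['clock'],2),'op',round(s['opening'],3),'F',s['contact_force'])
E
python3 - <<'E'
from h import *
plan([.5,.35,.3],0); plan([.5,0,.3],0)
E
```

```text
delta_cm [ -4.73 -12.94  35.63]  yaw 1.234 | jaw 70.7 tilt 0.01 pos [0.2066 0.5899 0.2528] q7 -0.22 t 2.05 op 1.001 F [ 1.087  -0.3897  0.1652]
delta_cm [ -4.73 -45.98  47.19]  yaw 1.234 | jaw 70.7 tilt 0.01 pos [0.2066 0.5899 0.2528] q7 -0.22 t 2.05 op 1.001 F [ 1.087  -0.3897  0.1652]
```

Request:
apply_moves:
  delta_pos:
    - [-4.7, -12.9, 35.6]
    - [-4.7, -12.9, 35.6]
    - [-4.7, -12.9, 35.6]
    - [-4.7, -12.9, 35.6]
    - [-4.7, -12.9, 35.6]
    - [-4.7, -12.9, 35.6]
    - [-4.7, -12.9, 35.6]
    - [-4.7, -12.9, 35.6]
    - [-4.7, -12.9, 35.6]
    - [-4.7, -12.9, 35.6]
  yaw: [0.1, 0.2, 0.3, 0.3, 0.3, 0.3, 0.3, 0.3, 0.3, 0.3]
  gripper: [50, 50, 50, 50, 50, 50, 50, 50, 50, 50]

```text
clock: 2.88
tool_pos: [0.5077, 0.3426, 0.3006]
eef_rot: [0.225, 0.668, -0.226, 0.673]
contact_force: [0.9, -0.6, 0.2]
opening: 0.5
```

Run:
```python
from h import *
plan([.5,0,.3],0)
save('wrist','w1.png'); print(camera_params('wrist')['position'])
```

```text
delta_cm [  0.2  -27.76  20.1 ]  yaw 0.922 | jaw 52.8 tilt 0.44 pos [0.5077 0.3426 0.3006] q7 0.16 t 2.88 op 0.5 F [ 0.8629 -0.5919  0.1741]
[0.4518 0.3855 0.4315]
```

View pics/w1.png

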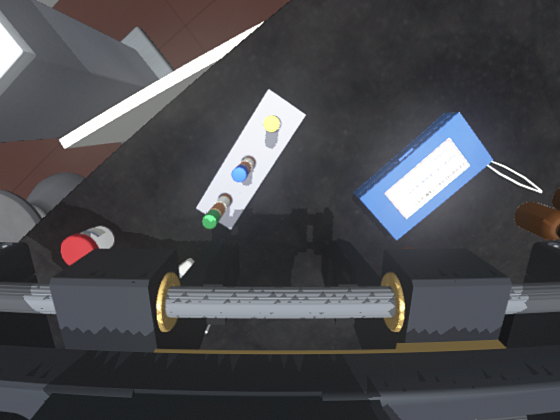

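Request:
apply_moves:
  delta_pos:
    - [0.2, -27.8, 20.1]
    - [0.2, -27.8, 20.1]
    - [0.2, -27.8, 20.1]
    - [0.2, -27.8, 20.1]
    - [0.2, -27.8, 20.1]
    - [0.2, -27.8, 20.1]
    - [0.2, -27.8, 20.1]
    - [0.2, -27.8, 20.1]
    - [0.2, -27.8, 20.1]
    - [0.2, -27.8, 20.1]
  yaw: [0.12, 0.24, 0.36, 0.48, 0.6, 0.72, 0.84, 0.92, 0.92, 0.92]
  gripper: [0, 0, 0, 0, 0, 0, 0, 0, 0, 0]

```text
clock: 3.77
tool_pos: [0.4977, -0.0025, 0.2993]
eef_rot: [0.501, 0.497, -0.501, 0.501]
contact_force: [0.0, 0.7, 0.8]
opening: 0.005
```

Run:
```python
from h import *
plan([.45,-.42,.3],0)
```

```text
delta_cm [ 0.11 -4.61 41.76]  yaw -0.004 | jaw -0.2 tilt 0.37 pos [ 0.4977 -0.0025  0.2993] q7 -0.02 t 3.77 op 0.005 F [0.0111 0.6841 0.799 ]
```

Request:
apply_moves:
  delta_pos:
    - [0.1, -4.6, 41.8]
    - [0.1, -4.6, 41.8]
    - [0.1, -4.6, 41.8]
    - [0.1, -4.6, 41.8]
    - [0.1, -4.6, 41.8]
    - [0.1, -4.6, 41.8]
    - [0.1, -4.6, 41.8]
    - [0.1, -4.6, 41.8]
    - [0.1, -4.6, 41.8]
    - [0.1, -4.6, 41.8]
  yaw: [0, 0, 0, 0, 0, 0, 0, 0, 0, 0]
  gripper: [0, 0, 0, 0, 0, 0, 0, 0, 0, 0]

```text
clock: 4.6
tool_pos: [0.4528, -0.4116, 0.3]
eef_rot: [0.501, 0.498, -0.499, 0.502]
contact_force: [0.6, 0.2, -0.3]
opening: 0.006
```

```bash
cat > mc.py <<'E'
from h import *
import sys
save('wrist',sys.argv[1]); c=cam('wrist')
H=dict(fader_top=.0845,pointer_tip=.05,heat_tip=.076,shake_tip=.076,lock_tip=.076,aux_tip=.076)
for t,z in H.items():
    L=spot_point(t,'wrist')
    print(t,[(np.round(l['pixel'],1),round(l['score'],2),at_z(l['pixel'],c,z)[:2]) for l in L[:3]])
plan([.45,-.42,.3],0)
E
python3 mc.py w2.png
```

```text
fader_top [(array([230.8, 171.4]), 0.76, array([ 0.3919, -0.4079]))]
pointer_tip [(array([253.5, 125.6]), 0.51, array([ 0.4174, -0.3565]))]
heat_tip [(array([299.4, 102. ]), 0.54, array([ 0.4724, -0.3308]))]
shake_tip [(array([297.8, 136.2]), 0.62, array([ 0.4707, -0.3689]))]
lock_tip [(array([331.5, 165.7]), 0.58, array([ 0.5112, -0.4038]))]
aux_tip [(array([298.7,  62.2]), 0.56, array([ 0.4715, -0.2885]))]
delta_cm [-0.   -0.29  1.07]  yaw 0.001 | jaw 0.0 tilt 0.33 pos [ 0.4529 -0.4093  0.3   ] q7 0.72 t 4.95 op 0.007 F [ 0.5891 -0.1681  0.761 ]
```

View pics/w2.png

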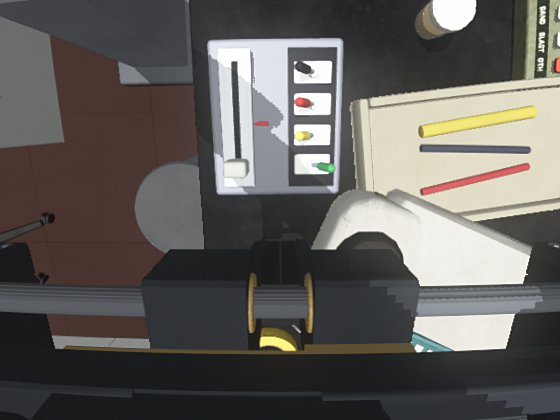

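```bash
python3 mc.py w3.png; python3 -c "
from h import *
im=cv2.imread('pics/w3.png')[20:210,190:360]
cv2.imwrite('pics/w3c.png',cv2.resize(im,None,fx=3,fy=3,interpolation=cv2.INTER_CUBIC))"
```

```text
fader_top [(array([230.7, 172.9]), 0.86, array([ 0.3955, -0.3953]))]
pointer_tip [(array([254. , 124.6]), 0.48, array([ 0.4213, -0.3402]))]
heat_tip [(array([429.4,  24. ]), 0.66, array([ 0.6179, -0.2302])), (array([298.7, 105.3]), 0.57, array([ 0.4747, -0.3189]))]
shake_tip [(array([299.7, 137.1]), 0.6, array([ 0.4764, -0.3545]))]
lock_tip [(array([327.6, 168. ]), 0.51, array([ 0.5105, -0.3907]))]
aux_tip [(array([297.3,  64.3]), 0.57, array([ 0.4726, -0.275 ]))]
delta_cm [ 0.03 -0.13  0.81]  yaw -0.003 | jaw -0.2 tilt 0.38 pos [ 0.4513 -0.4119  0.3003] q7 0.73 t 5.3 op 0.001 F [ 0.0292 -0.2832 -0.3058]
```

View pics/w3c.png

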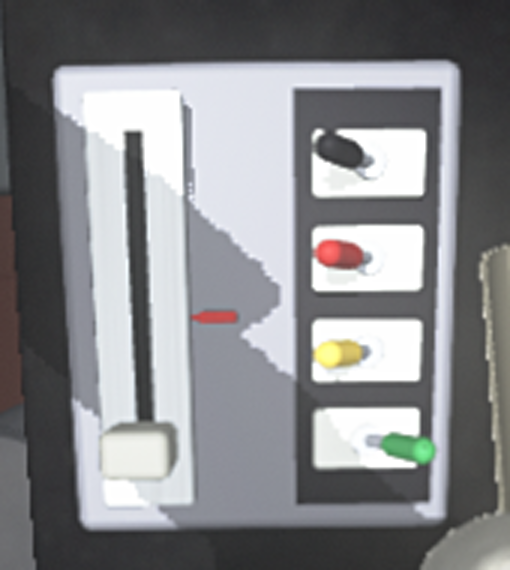

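```bash
python3 - <<'E'
from h import *
for i in range(4):
    print(camera_params('wrist')['position'],camera_params('wrist')['orientation'],get_state()['tool_pos'],get_state()['q'][:3],get_state()['qd'][:3]); snapshot('wrist')
E
python3 mc.py w4.png
```

```text
[ 0.4508 -0.3442  0.4316] [ 0.9911 -0.0017  0.0019  0.1335] [ 0.4513 -0.4119  0.3003] [0.6077 0.6141 0.0991] [0.0072 0.0006 0.0046]
[ 0.4507 -0.3444  0.4315] [ 0.991  -0.0018  0.0018  0.1335] [ 0.4512 -0.4121  0.3002] [0.608  0.6142 0.0992] [0.0056 0.0026 0.0022]
[ 0.4506 -0.3445  0.4315] [ 0.991  -0.002   0.0018  0.1335] [ 0.4511 -0.4122  0.3002] [0.6082 0.6143 0.0993] [ 0.0057  0.0015 -0.0009]
[ 0.4506 -0.3446  0.4315] [ 0.991  -0.002   0.0018  0.1335] [ 0.4511 -0.4123  0.3002] [0.6083 0.6144 0.0993] [ 0.0033  0.0003 -0.0005]
fader_top [(array([234.2, 168.7]), 0.93, array([ 0.3982, -0.3933]))]
pointer_tip [(array([253.5, 122.8]), 0.53, array([ 0.4192, -0.3411]))]
heat_tip [(array([299.2,  99.6]), 0.71, array([ 0.4738, -0.316 ]))]
shake_tip [(array([300.9, 133.4]), 0.68, array([ 0.4762, -0.3536]))]
lock_tip [(array([332.4, 164.5]), 0.58, array([ 0.5144, -0.3899]))]
aux_tip [(array([301.3,  62.3]), 0.61, array([ 0.4758, -0.2763]))]
delta_cm [ 0.01 -0.1   0.76]  yaw -0.004 | jaw -0.2 tilt 0.37 pos [ 0.4511 -0.4124  0.3001] q7 0.73 t 5.85 op 0.005 F [-0.2382 -0.5492 -0.3871]
```

```bash
python3 - <<'E'
from h import *
C={n:cam(n) for n in('top','scene','wrist')}
for n,px in [('top',(400,222)),('top',(403,205)),('wrist',(340,195)),('wrist',(318,235)),('wrist',(352,105)),('wrist',(360,190)),('wrist',(385,192)),('scene',(436,285)),('scene',(440,262)),('wrist',(337,185))]:
    print(n,px,[at_z(px,C[n],z)[:2] for z in (0,.05,.1,.15)])
c=C['wrist']
E
python3 -c "
import cv2
im=cv2.imread('pics/scene0.png')[170:370,300:560]
cv2.imwrite('pics/s0c.png',cv2.resize(im,None,fx=3,fy=3,interpolation=cv2.INTER_CUBIC))"
```

```text
top (400, 222) [array([ 0.5185, -0.447 ]), array([ 0.5119, -0.4313]), array([ 0.5054, -0.4157]), array([ 0.4989, -0.4   ])]
top (403, 205) [array([ 0.5798, -0.4611]), array([ 0.5711, -0.4449]), array([ 0.5623, -0.4287]), array([ 0.5536, -0.4125])]
wrist (340, 195) [array([ 0.5413, -0.445 ]), array([ 0.5308, -0.4334]), array([ 0.5203, -0.4218]), array([ 0.5098, -0.4102])]
wrist (318, 235) [array([ 0.5104, -0.5083]), array([ 0.5034, -0.4894]), array([ 0.4965, -0.4704]), array([ 0.4896, -0.4514])]
wrist (352, 105) [array([ 0.5523, -0.3167]), array([ 0.5405, -0.32  ]), array([ 0.5287, -0.3232]), array([ 0.517 , -0.3265])]
wrist (360, 190) [array([ 0.5709, -0.4375]), array([ 0.557 , -0.4267]), array([ 0.543, -0.416]), array([ 0.5291, -0.4052])]
wrist (385, 192) [array([ 0.6089, -0.4406]), array([ 0.5906, -0.4295]), array([ 0.5722, -0.4184]), array([ 0.5539, -0.4073])]
scene (436, 285) [array([ 0.6354, -0.423 ]), array([ 0.5627, -0.4375]), array([ 0.4899, -0.452 ]), array([ 0.4171, -0.4665])]
scene (440, 262) [array([ 0.7394, -0.4016]), array([ 0.6588, -0.4177]), array([ 0.5782, -0.4338]), array([ 0.4976, -0.4499])]
wrist (337, 185) [array([ 0.5361, -0.4298]), array([ 0.5262, -0.42  ]), array([ 0.5163, -0.4101]), array([ 0.5064, -0.4003])]
```

View pics/s0c.png

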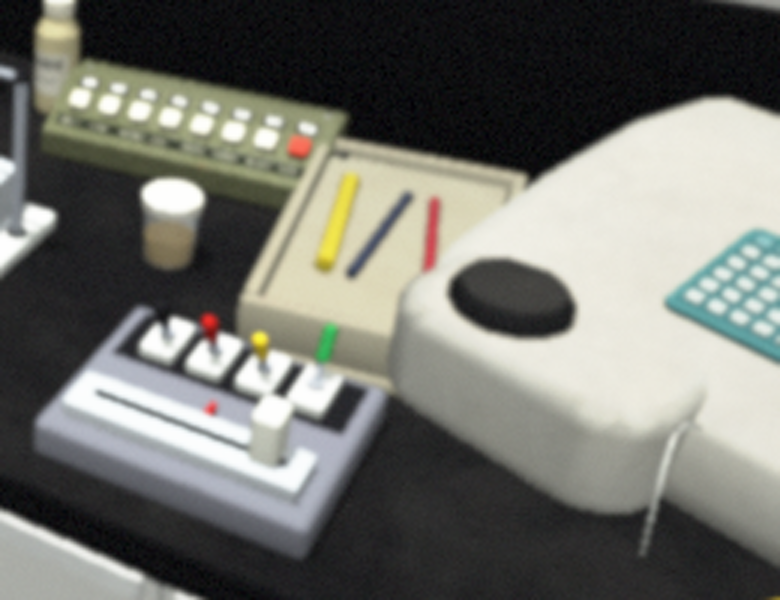

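View pics/w4.png

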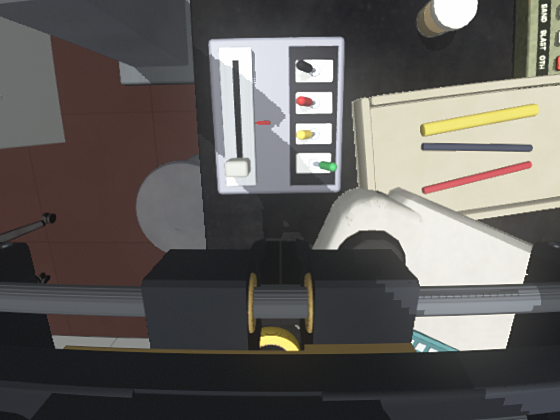

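Run:
```python
from h import *
plan([.552,-.381,.2],0)
```

```text
delta_cm [10.04 10.04 -3.22]  yaw -0.004 | jaw -0.2 tilt 0.37 pos [ 0.4511 -0.4124  0.3001] q7 0.73 t 5.85 op 0.005 F [-0.2382 -0.5492 -0.3871]
```

Request:
apply_moves:
  delta_pos:
    - [10, 10, -3.2]
    - [10, 10, -3.2]
    - [10, 10, -3.2]
    - [10, 10, -3.2]
    - [10, 10, -3.2]
    - [10, 10, -3.2]
  yaw: [0, 0, 0, 0, 0, 0]
  gripper: [0, 0, 0, 0, 0, 0]

```text
clock: 6.35
tool_pos: [0.5516, -0.3806, 0.1994]
eef_rot: [0.5, 0.498, -0.501, 0.501]
contact_force: [-0.4, -0.9, 0.8]
opening: 0.008
```

Run:
```python
from h import *
plan([.552,-.381,.08],0)
```

```text
delta_cm [11.94  0.01 -0.01]  yaw -0.002 | jaw -0.1 tilt 0.27 pos [ 0.5516 -0.3806  0.1994] q7 0.61 t 6.35 op 0.008 F [-0.4227 -0.9283  0.8138]
```

Position accuracy is good. Lower behind the lock.

Request:
apply_moves:
  delta_pos:
    - [4, 0, 0]
    - [8, 0, 0]
    - [11.9, 0, 0]
    - [11.9, 0, 0]
    - [11.9, 0, 0]
  yaw: [0, 0, 0, 0, 0]
  gripper: [0, 0, 0, 0, 0]

```text
clock: 6.77
tool_pos: [0.5499, -0.3821, 0.0805]
eef_rot: [-0.5, -0.498, 0.502, -0.5]
contact_force: [1.1, 0.6, 0.6]
opening: 0.007
```

Run:
```python
from h import *
plan([.498,-.381,.08],0); save('wrist','w5.png')
```

```text
delta_cm [ 0.05 -5.19 -0.09]  yaw -0.004 | jaw -0.2 tilt 0.21 pos [ 0.5499 -0.3821  0.0805] q7 0.62 t 6.77 op 0.007 F [1.1306 0.6015 0.5676]
```

View pics/w5.png

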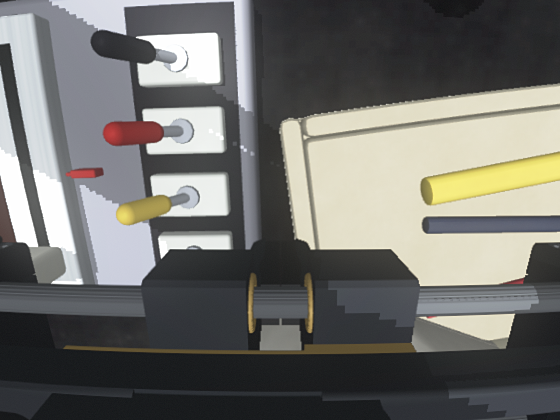

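Request:
apply_moves:
  delta_pos:
    - [0, -1, 0]
    - [0, -2, 0]
    - [0, -2.7, 0]
    - [0, -3.4, 0]
    - [0, -4.1, 0]
    - [0, -4.6, 0]
    - [0, -4.9, 0]
    - [0, -5.2, 0]
    - [0, -5.2, 0]
  yaw: [0, 0, 0, 0, 0, 0, 0, 0, 0]
  gripper: [0, 0, 0, 0, 0, 0, 0, 0, 0]

```text
clock: 7.57
tool_pos: [0.499, -0.384, 0.0838]
eef_rot: [-0.5, -0.496, 0.502, -0.502]
contact_force: [1.0, -0.1, 1.7]
opening: 0.01
```

Run:
```python
from h import *
plan([.552,-.381,.2],0);save('wrist','w6.png')
```

```text
delta_cm [-11.6    5.35  -0.24]  yaw -0.005 | jaw -0.3 tilt 0.52 pos [ 0.499  -0.384   0.0838] q7 0.66 t 7.57 op 0.01 F [ 1.0058 -0.1404  1.7243]
```

View pics/w6.png

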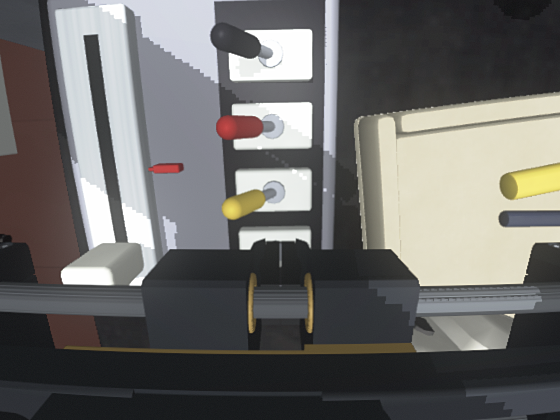

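Request:
apply_moves:
  delta_pos:
    - [0, 3, 0]
    - [-4, 4, 0]
    - [-8, 0, 0]
    - [-12, -4.8, 2.8]
    - [-16, -4.8, 2.8]
    - [-21.6, -4.8, 2.8]
    - [-21.6, -4.8, 2.8]
    - [-21.6, -4.8, 2.8]
    - [-21.6, -4.8, 2.8]
  yaw: [0, 0, 0, 0, 0, 0, 0, 0, 0]
  gripper: [0, 0, 0, 0, 0, 0, 0, 0, 0]

```text
clock: 8.37
tool_pos: [0.4503, -0.4109, 0.3015]
eef_rot: [0.501, 0.494, -0.502, 0.503]
contact_force: [0.5, 0.7, -1.5]
opening: 0.007
```

```bash
python3 mc.py w7.png;python3 mc.py w7.png; python3 -c "
from h import *
im=cv2.imread('pics/w7.png')[20:210,190:360]
cv2.imwrite('pics/w7c.png',cv2.resize(im,None,fx=3,fy=3,interpolation=cv2.INTER_CUBIC))"
```

```text
fader_top [(array([232.8, 166.4]), 0.7, array([ 0.3955, -0.388 ]))]
pointer_tip [(array([254.4, 124.6]), 0.62, array([ 0.4192, -0.3409])), (array([234.1, 168.5]), 0.6, array([ 0.3917, -0.3953]))]
heat_tip []
shake_tip []
lock_tip [(array([300.7, 169.3]), 0.45, array([ 0.4752, -0.3931]))]
aux_tip [(array([300.5,  63.3]), 0.61, array([ 0.4737, -0.2751]))]
delta_cm [-0.23  0.    1.09]  yaw -0.004 | jaw -0.3 tilt 0.31 pos [ 0.45   -0.4091  0.2976] q7 0.71 t 8.72 op 0.003 F [-0.5574  0.4735 -0.6604]
fader_top [(array([236.8, 171.3]), 0.82, array([ 0.3999, -0.393 ]))]
pointer_tip [(array([256.2, 126. ]), 0.61, array([ 0.4211, -0.3421]))]
heat_tip [(array([303.3, 104. ]), 0.44, array([ 0.477, -0.318])), (array([302.6,  64.1]), 0.44, array([ 0.4757, -0.2756]))]
shake_tip [(array([302.7, 136.8]), 0.67, array([ 0.4768, -0.3544]))]
lock_tip []
aux_tip [(array([300.6,  65. ]), 0.52, array([ 0.4735, -0.2766]))]
delta_cm [-0.07 -0.02  1.02]  yaw -0.005 | jaw -0.3 tilt 0.46 pos [ 0.4503 -0.4098  0.2992] q7 0.71 t 9.07 op 0.004 F [-0.3761  0.5349  0.0241]
```

View pics/w7c.png

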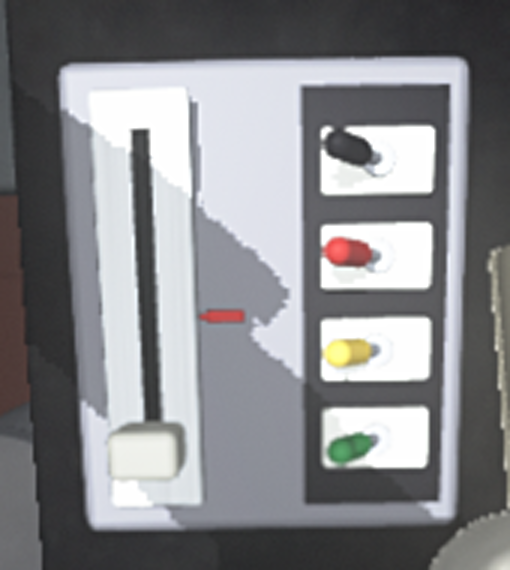

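Run:
```python
from h import *
plan([.63,.028,.34],90)
```

```text
delta_cm [ -4.32  17.77 -43.84]  yaw 1.566 | jaw -0.3 tilt 0.46 pos [ 0.4503 -0.4098  0.2992] q7 0.71 t 9.07 op 0.004 F [-0.3761  0.5349  0.0241]
```

Request:
apply_moves:
  delta_pos:
    - [-4.3, 17.8, -43.8]
    - [-4.3, 17.8, -43.8]
    - [-4.3, 17.8, -43.8]
    - [-4.3, 17.8, -43.8]
    - [-4.3, 17.8, -43.8]
    - [-4.3, 17.8, -43.8]
    - [-4.3, 17.8, -43.8]
    - [-4.3, 17.8, -43.8]
    - [-4.3, 17.8, -43.8]
    - [-4.3, 17.8, -43.8]
  yaw: [-0.12, -0.24, -0.36, -0.48, -0.6, -0.72, -0.84, -0.96, -1.08, -1.2]
  gripper: [0, 0, 0, 0, 0, 0, 0, 0, 0, 0]

```text
clock: 9.9
tool_pos: [0.6087, -0.0241, 0.3353]
eef_rot: [0.128, 0.693, -0.132, 0.697]
contact_force: [0.6, 0.0, -0.6]
opening: 0.002
```

Run:
```python
from h import *
plan([.63,.028,.34],90)
```

```text
delta_cm [-0.5   5.62  0.1 ]  yaw -0.370 | jaw 68.8 tilt 0.49 pos [ 0.6087 -0.0241  0.3353] q7 1.02 t 9.9 op 0.002 F [ 0.5623  0.0007 -0.6151]
```

Request:
apply_moves:
  delta_pos:
    - [-0.5, 5.6, 0.1]
    - [-0.5, 5.6, 0.1]
    - [-0.5, 5.6, 0.1]
    - [-0.5, 5.6, 0.1]
    - [-0.5, 5.6, 0.1]
    - [-0.5, 5.6, 0.1]
  yaw: [-0.12, -0.24, -0.37, -0.37, -0.37, -0.37]
  gripper: [0, 0, 0, 0, 0, 0]

```text
clock: 10.4
tool_pos: [0.6297, 0.0263, 0.3399]
eef_rot: [-0.001, 0.706, -0.005, 0.709]
contact_force: [-0.7, -0.6, -0.0]
opening: 0.008
```

```bash
cat > mi.py <<'E'
from h import *
import sys
save('wrist',sys.argv[1]); c=cam('wrist')
H=dict(incubator=0,well1=.064,bar_mid=.169,sample_cup_b=0)
for t,z in H.items():
    L=spot_point(t,'wrist')
    print(t,[(np.round(l['pixel'],1),round(l['score'],2),at_z(l['pixel'],c,z)[:2]) for l in L[:3]])
plan([.63,.028,.34],90)
E
python3 mi.py w8.png;python3 mi.py w8.png
```

```text
incubator [(array([281.1, 143.4]), 0.76, array([0.5889, 0.0258]))]
well1 [(array([278.3, 143.6]), 0.9, array([0.5855, 0.0224])), (array([233.5, 148.3]), 0.87, array([ 0.5914, -0.0383])), (array([322.7, 142. ]), 0.65, array([0.5835, 0.082 ]))]
bar_mid [(array([274.8, 147.4]), 0.75, array([0.5833, 0.0203]))]
sample_cup_b [(array([300.4,  25.8]), 0.98, array([0.4217, 0.0542]))]
delta_cm [0.01 0.09 0.02]  yaw -0.002 | jaw 89.9 tilt 0.51 pos [0.6298 0.0271 0.3401] q7 1.26 t 10.65 op 0.005 F [-1.0615 -0.304  -0.7059]
incubator [(array([278.3, 144.1]), 0.95, array([0.5902, 0.0227]))]
well1 [(array([231.8, 140.8]), 0.71, array([ 0.5818, -0.039 ])), (array([275.3, 144.1]), 0.57, array([0.5864, 0.0195])), (array([324.4, 143.5]), 0.56, array([0.5856, 0.0855]))]
bar_mid [(array([274.2, 145.4]), 0.61, array([0.5815, 0.0208]))]
sample_cup_b [(array([300.8,  23. ]), 0.63, array([0.4181, 0.0554]))]
delta_cm [0.01 0.03 0.01]  yaw -0.001 | jaw 90.0 tilt 0.49 pos [0.6299 0.0277 0.3401] q7 1.26 t 10.9 op 0.009 F [-0.8717 -0.2373 -0.6739]
```

View pics/w8.png

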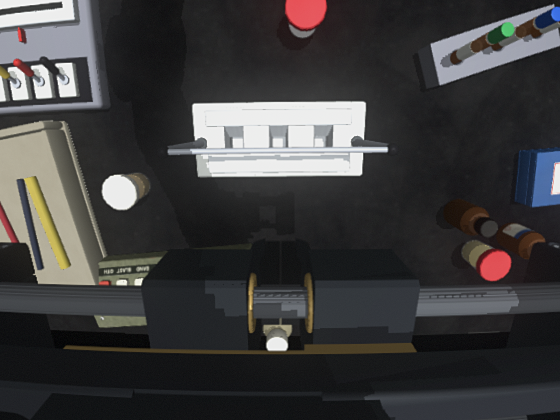

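```bash
cat > ov.py <<'E'
from h import *
import sys
def inc_lines(x,y,th):
    Rz=R.from_euler('z',th,degrees=True).as_matrix(); o=np.array([x,y,0])
    segs=[]
    def rect(x0,x1,y0,y1,z):
        p=[(x0,y0,z),(x1,y0,z),(x1,y1,z),(x0,y1,z),(x0,y0,z)]; segs.append([o+Rz@np.array(q) for q in p])
    rect(-.045,.038,-.097,.097,.064)
    for k in(-.06,0,.06): rect(-.0245,.0095,k-.013,k+.013,.064)
    rect(-.003,.003,-.116,.116,.169)
    return segs
def draw(f,out,c,pose,s=4,crop=(90,190,160,400)):
    im=cv2.imread('pics/'+f); a,b,l,r=crop; im=cv2.resize(im[a:b,l:r],None,fx=s,fy=s,interpolation=cv2.INTER_CUBIC)
    for S in inc_lines(*pose):
        p=(proj(np.array(S),c)+.5-[l,a])*s
        cv2.polylines(im,[p.astype(np.int32)],False,(0,0,255),1)
    cv2.imwrite('pics/'+out,im)
if __name__=='__main__':
    c=cam('wrist')
    draw('w8.png',sys.argv[1],c,tuple(map(float,sys.argv[2:5])),3)
E
python3 ov.py o1.png .585 .0215 0
```

```text
(no output)
```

View pics/o1.png

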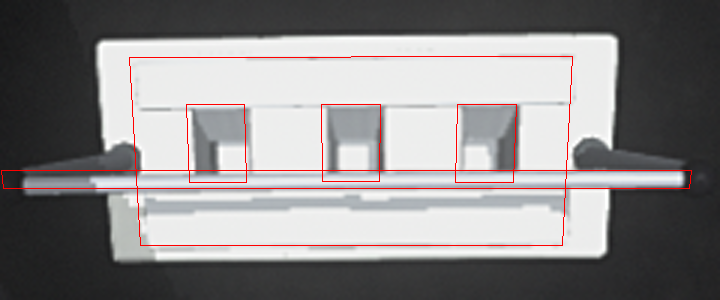

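```bash
python3 ov.py o2.png .5855 .0237 0.5
```

```text
(no output)
```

View pics/o2.png

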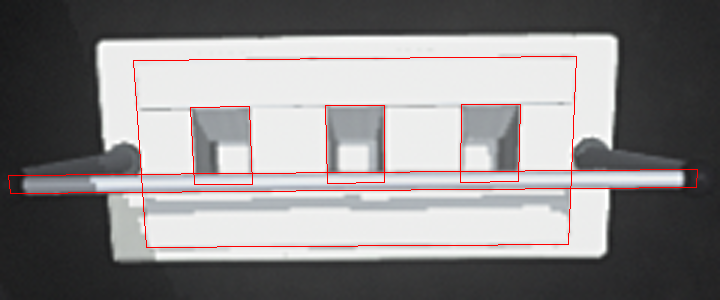

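Run:
```python
from h import *
plan([.53,.32,.34],90)
```

```text
delta_cm [ -0.25  29.23 -10.  ]  yaw -0.001 | jaw 90.0 tilt 0.49 pos [0.6299 0.0277 0.3401] q7 1.26 t 10.9 op 0.009 F [-0.8717 -0.2373 -0.6739]
```

Request:
apply_moves:
  delta_pos:
    - [-0.2, 29.2, -10]
    - [-0.2, 29.2, -10]
    - [-0.2, 29.2, -10]
    - [-0.2, 29.2, -10]
    - [-0.2, 29.2, -10]
    - [-0.2, 29.2, -10]
    - [-0.2, 29.2, -10]
    - [-0.2, 29.2, -10]
    - [-0.2, 29.2, -10]
    - [-0.2, 29.2, -10]
  yaw: [0, 0, 0, 0, 0, 0, 0, 0, 0, 0]
  gripper: [45, 45, 45, 45, 45, 45, 45, 45, 45, 45]

```text
clock: 11.73
tool_pos: [0.5295, 0.3207, 0.3394]
eef_rot: [-0.003, 0.706, -0.002, 0.709]
contact_force: [0.4, -1.0, 0.1]
opening: 0.45
```

```bash
cat > mt.py <<'E'
from h import *
import sys
save('wrist',sys.argv[1]); c=cam('wrist')
H=dict(carrier=0,tube_green_mid=.07,tube_blue_mid=.07,tube_yellow_mid=.07)
for t,z in H.items():
    L=spot_point(t,'wrist')
    print(t,[(np.round(l['pixel'],1),round(l['score'],2),at_z(l['pixel'],c,z)[:2]) for l in L[:3]])
im=cv2.cvtColor(cv2.imread('pics/'+sys.argv[1]),cv2.COLOR_BGR2HSV)
for n,lo,hi in [('green',50,80),('blue',100,125),('yellow',22,33)]:
    m=((im[...,0]>=lo)&(im[...,0]<=hi)&(im[...,1]>150)&(im[...,2]>70)).astype(np.uint8)
    k,l,s,ce=cv2.connectedComponentsWithStats(m)
    for i in range(1,k):
        if 25<s[i,4]<3000: print(n,s[i],ce[i],at_z(ce[i],c,.133)[:2])
plan([.53,.32,.34],90)
E
python3 mt.py w9.png;python3 mt.py w9.png
```

```text
carrier [(array([281.5, 117.2]), 0.64, array([0.4506, 0.3187]))]
tube_green_mid [(array([238.1, 127.1]), 0.67, array([0.4648, 0.2621]))]
tube_blue_mid [(array([283.3, 112.7]), 0.63, array([0.4468, 0.3212])), (array([ 21.7, 237.8]), 0.5, array([ 0.6224, -0.0782]))]
tube_yellow_mid [(array([327.3,  98.4]), 0.68, array([0.4291, 0.3775])), (array([122.8, 216.5]), 0.18, array([0.5876, 0.0904]))]
delta_cm [-0.06  0.22 -0.11]  yaw -0.004 | jaw 89.8 tilt 0.55 pos [0.5311 0.3178 0.3394] q7 0.76 t 11.98 op 0.447 F [-0.0657  0.6052 -0.048 ]
carrier [(array([281. , 116.9]), 0.61, array([0.4505, 0.3177]))]
tube_green_mid [(array([241.9, 128.5]), 0.64, array([0.4668, 0.2667]))]
tube_blue_mid [(array([287. , 109.8]), 0.7, array([0.4436, 0.3257]))]
tube_yellow_mid [(array([332.7,  93.9]), 0.76, array([0.424, 0.384])), (array([ 44. , 213.5]), 0.52, array([ 0.5831, -0.0319]))]
delta_cm [-0.05  0.07 -0.03]  yaw -0.001 | jaw 89.9 tilt 0.5 pos [0.5303 0.3192 0.3395] q7 0.76 t 12.23 op 0.451 F [-1.1145 -0.0485 -1.032 ]
```

View pics/w9.png

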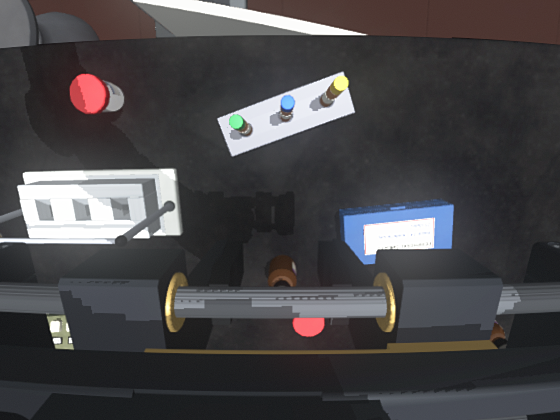

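Run:
```python
from h import *
c=cam('wrist')
im=cv2.imread('pics/w9.png')
for px in [(237,122),(288,103),(340,83)]:
    print(cv2.cvtColor(im[px[1]-1:px[1]+2,px[0]-1:px[0]+2],cv2.COLOR_BGR2HSV)[1], at_z(px,c,.135)[:2])
a,b,l,r=60,165,205,365
cv2.imwrite('pics/w9c.png',cv2.resize(im[a:b,l:r],None,fx=5,fy=5,interpolation=cv2.INTER_CUBIC))
```

```text
[[ 70 114 248]
 [ 70 112 248]
 [ 70 111 249]] [0.4587 0.2714]
[[103 120 254]
 [103 119 254]
 [103 120 254]] [0.4391 0.3269]
[[ 30  93 254]
 [ 30  93 254]
 [ 30  94 254]] [0.4185 0.382 ]
```

View pics/w9c.png

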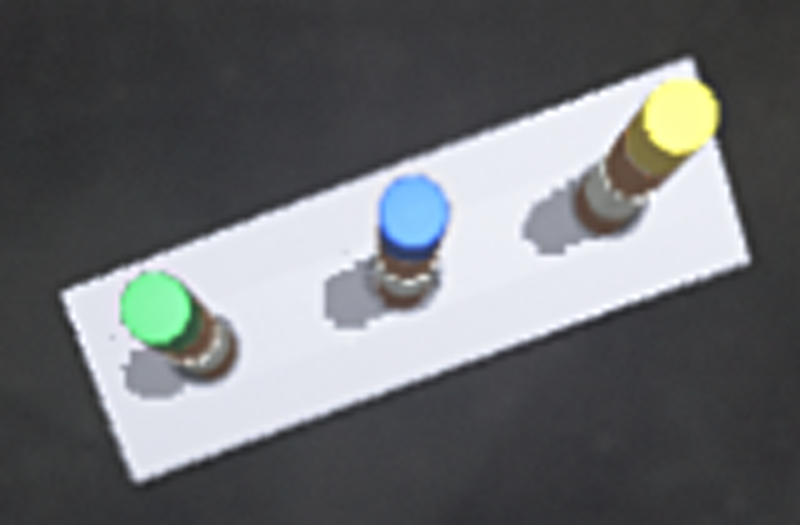

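Run:
```python
from h import *
plan([.458,.270,.2],90.5)
```

```text
delta_cm [13.96 -4.83 -7.28]  yaw -0.010 | jaw 89.9 tilt 0.5 pos [0.5303 0.3192 0.3395] q7 0.76 t 12.23 op 0.451 F [-1.1145 -0.0485 -1.032 ]
```

Request:
apply_moves:
  delta_pos:
    - [14, -4.8, -7.3]
    - [14, -4.8, -7.3]
    - [14, -4.8, -7.3]
    - [14, -4.8, -7.3]
    - [14, -4.8, -7.3]
    - [14, -4.8, -7.3]
    - [14, -4.8, -7.3]
  yaw: [-0.01, -0.01, -0.01, -0.01, -0.01, -0.01, -0.01]
  gripper: [45, 45, 45, 45, 45, 45, 45]

```text
clock: 12.82
tool_pos: [0.4592, 0.2715, 0.2004]
eef_rot: [-0.005, 0.705, 0.001, 0.709]
contact_force: [1.0, 0.7, 0.1]
opening: 0.449
```

Run:
```python
from h import *
plan([.458,.270,.112],90.5); save('wrist','w10.png')
```

```text
delta_cm [ 8.84 -0.1  -0.18]  yaw -0.000 | jaw 90.5 tilt 0.49 pos [0.4592 0.2715 0.2004] q7 0.64 t 12.82 op 0.449 F [0.9511 0.6673 0.0926]
```

View pics/w10.png

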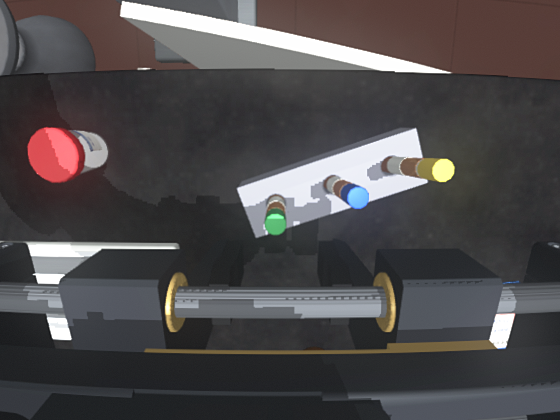

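Run:
```python
from h import *
c=cam('wrist')
print(proj([[.458,.27,.135],[.4386,.3267,.135],[.4185,.383,.135]],c))
for p in [(276,222),(357,195),(443,170)]: print(at_z(p,c,.135))
```

```text
[[277.0119 222.6026]
 [360.2862 196.3115]
 [444.9028 168.252 ]]
[0.4576 0.2693 0.135 ]
[0.4377 0.3244 0.135 ]
[0.4197 0.3818 0.135 ]
```

Request:
apply_moves:
  delta_pos:
    - [4, -0.15, -0.18]
    - [8, -0.2, -0.2]
    - [8.8, -0.2, -0.2]
    - [8.8, -0.2, -0.2]
    - [8.8, -0.2, -0.2]
    - [8.8, -0.2, -0.2]
    - [8.8, -0.2, -0.2]
    - [8.8, -0.2, -0.2]
    - [8.8, -0.2, -0.2]
    - [8.8, -0.2, -0.2]
  yaw: [0, 0, 0, 0, 0, 0, 0, 0, 0, 0]
  gripper: [45, 45, 45, 45, 45, 0, 0, 0, 0, 0]
  force: 15

```text
clock: 13.7
tool_pos: [0.4591, 0.2695, 0.1139]
eef_rot: [-0.004, 0.704, 0.001, 0.71]
contact_force: [-0.1, -0.4, 5.8]
opening: 0.174
```

Run:
```python
from h import *
plan([.458,.270,.112],90.5); save('wrist','w11.png')
```

```text
delta_cm [ 0.19  0.05 -0.11]  yaw -0.001 | jaw 90.4 tilt 0.59 pos [0.4591 0.2695 0.1139] q7 0.58 t 13.7 op 0.174 F [-0.0502 -0.3879  5.7953]
```

View pics/w11.png

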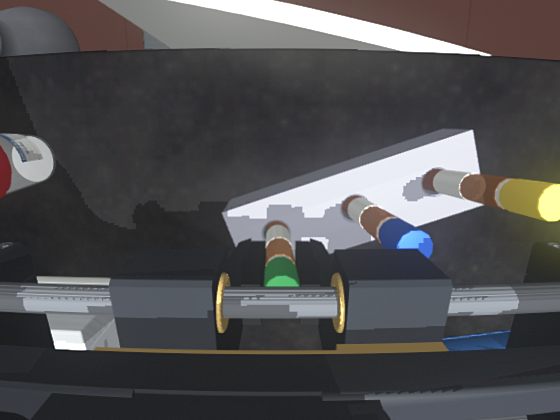

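Request:
apply_moves:
  delta_pos:
    - [-2, 0, 0]
    - [-5, 0, 0]
    - [-9, 0, 0]
    - [-12, 0, 0]
    - [-12, 0, 0]
    - [-12, 0, 0]
  yaw: [0, 0, 0, 0, 0, 0]
  gripper: [0, 0, 0, 0, 0, 0]

```text
clock: 14.25
tool_pos: [0.4588, 0.2705, 0.2355]
eef_rot: [-0.003, 0.703, 0.002, 0.712]
contact_force: [0.3, -0.4, -0.5]
opening: 0.175
```

Run:
```python
from h import *
plan([.57,-.0368,.235],90.5); save('wrist','w12.png'); save('scene','s12.png')
```

```text
delta_cm [  0.25 -30.81  10.89]  yaw -0.001 | jaw 90.4 tilt 0.74 pos [0.4588 0.2705 0.2355] q7 0.66 t 14.25 op 0.175 F [ 0.2745 -0.3815 -0.5172]
```

View pics/w12.png

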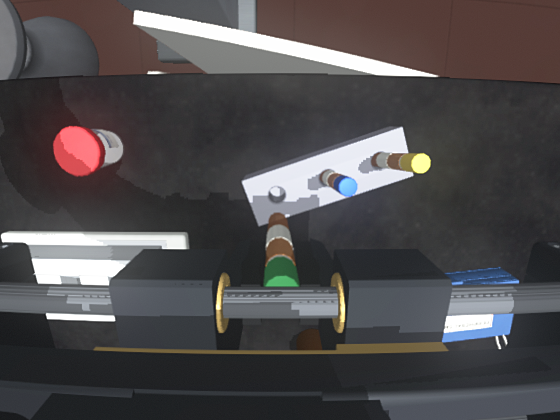

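View pics/s12.png

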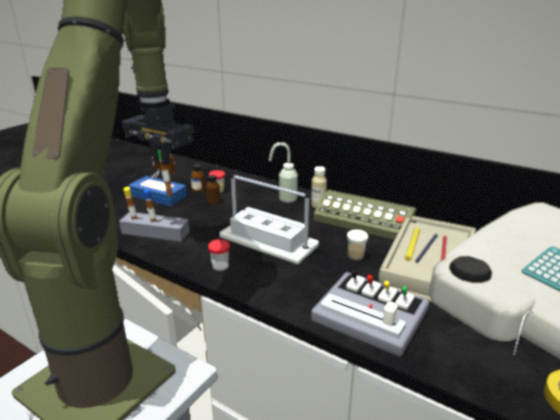

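Run:
```python
from h import *
plan([.49,.24,.31],90.5)
plan([.612,-.037,.31],90.5)
```

```text
delta_cm [-7.65 -3.    3.3 ]  yaw -0.001 | jaw 90.4 tilt 0.56 pos [0.4574 0.2694 0.2331] q7 0.66 t 14.35 op 0.176 F [ 0.2159  0.2053 -1.7943]
delta_cm [ -7.4  -30.8   15.28]  yaw -0.001 | jaw 90.4 tilt 0.56 pos [0.4574 0.2694 0.2331] q7 0.66 t 14.35 op 0.176 F [ 0.2159  0.2053 -1.7943]
```

Request:
apply_moves:
  delta_pos:
    - [-4, -1, 0]
    - [-7.5, -3, 1.5]
    - [-7.4, -6, 3]
    - [-7.4, -9.5, 5]
    - [-7.4, -13, 7]
    - [-7.4, -17, 9]
    - [-7.4, -20.5, 11]
    - [-7.4, -24, 12.5]
    - [-7.4, -27.5, 14]
    - [-7.4, -30.8, 15.3]
  yaw: [0, 0, 0, 0, 0, 0, 0, 0, 0, 0]
  gripper: [0, 0, 0, 0, 0, 0, 0, 0, 0, 0]

```text
clock: 15.18
tool_pos: [0.612, -0.0398, 0.3075]
eef_rot: [-0.005, 0.706, 0.0, 0.709]
contact_force: [0.4, 0.4, 0.3]
opening: 0.174
```

Run:
```python
from h import *
plan([.612,-.037,.259],90.5)
save('wrist','w13.png')
```

```text
delta_cm [ 4.85  0.31 -0.02]  yaw -0.002 | jaw 90.4 tilt 0.42 pos [ 0.612  -0.0398  0.3075] q7 1.34 t 15.18 op 0.174 F [0.4407 0.3984 0.3227]
```

View pics/w13.png

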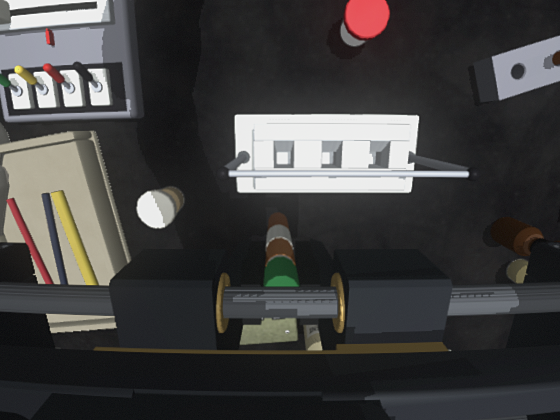

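Request:
apply_moves:
  delta_pos:
    - [3, 0.3, 0]
    - [4.8, 0.3, 0]
    - [4.8, 0.3, 0]
    - [4.8, 0.3, 0]
    - [4.8, 0.3, 0]
  yaw: [0, 0, 0, 0, 0]
  gripper: [0, 0, 0, 0, 0]
  force: 8

```text
clock: 15.65
tool_pos: [0.6147, -0.0464, 0.2592]
eef_rot: [-0.004, 0.705, -0.006, 0.709]
contact_force: [0.9, 0.1, -0.9]
opening: 0.18
```

Request:
apply_moves:
  delta_pos:
    - [0, 0, -0.8]
    - [0, 0, -1.4]
    - [0, 0, -1.9]
    - [0, 0, -2.4]
    - [0, 0, -2.9]
    - [0, 0, -3.3]
    - [0, 0, -3.3]
    - [0, 0, -3.3]
  yaw: [0, 0, 0, 0, 0, 0, 0, 0]
  gripper: [0, 0, 0, 0, 0, 0, 0, 0]

```text
clock: 16.32
tool_pos: [0.5817, -0.0465, 0.2592]
eef_rot: [-0.004, 0.705, -0.006, 0.709]
contact_force: [0.0, -0.4, 0.3]
opening: 0.175
```

Run:
```python
from h import *
plan([.5785,-.037,.30],90.5)
save('wrist','w14.png'); save('scene','s14.png')
im=cv2.imread('pics/s14.png')[80:280,180:360]
cv2.imwrite('pics/s14c.png',cv2.resize(im,None,fx=3,fy=3,interpolation=cv2.INTER_CUBIC))
```

```text
delta_cm [-4.09  0.89 -0.3 ]  yaw -0.012 | jaw 89.8 tilt 0.84 pos [ 0.5817 -0.0465  0.2592] q7 1.3 t 16.32 op 0.175 F [ 0.0336 -0.4311  0.3151]
```

View pics/w14.png

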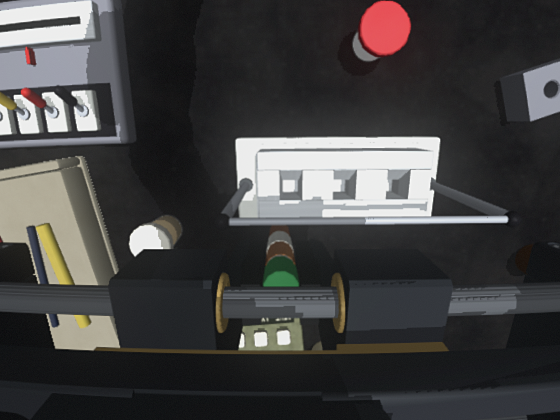

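View pics/s14c.png

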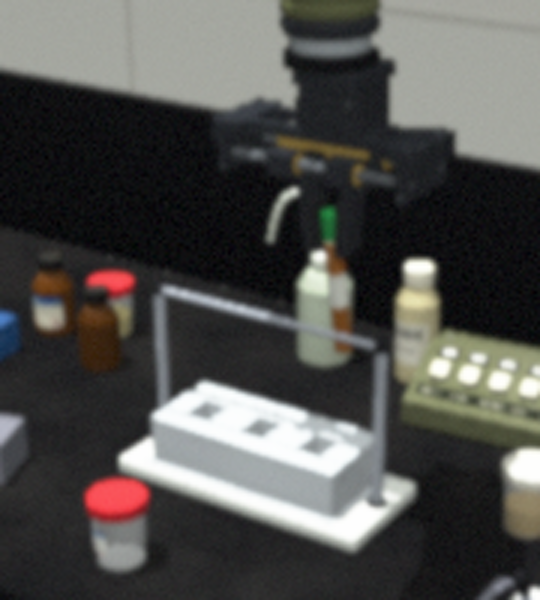

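Request:
apply_moves:
  delta_pos:
    - [-2, 0, 0]
    - [-4, 0.5, 0]
    - [-5, 0.9, 0]
    - [-5, 0.9, 0]
    - [-5, 0.9, 0]
    - [-5, 0.9, 0]
  yaw: [0, 0, 0, 0, 0, 0]
  gripper: [0, 0, 0, 0, 0, 0]
  force: 12

```text
clock: 16.92
tool_pos: [0.5809, -0.037, 0.3078]
eef_rot: [-0.004, 0.706, -0.006, 0.709]
contact_force: [-0.3, -1.1, -0.1]
opening: 0.174
```

```bash
cat > tl.py <<'E'
from h import *
import sys
# predicted foot pixel vs tilt, given grasp height g on tube
def tl(f,g=.114):
    s=get_state(); M=R.from_quat(s['eef_rot']).as_matrix(); gp=s['tool_pos']-M[:,0]*.005
    save('wrist',f); c=cam('wrist')
    for a in (0,4,8,10,12,16):
        d=np.array([np.sin(np.radians(a)),0,-np.cos(np.radians(a))])
        print(a,'foot',proj([gp+d*g],c)[0],'front edge',proj([gp+d*g+[-.008,0,0]],c)[0],'cap end',proj([gp+d*(g-.106)],c)[0])
    plan([.5685-.017,-.0368,.30],90.5)
if __name__=='__main__': tl(sys.argv[1])
E
python3 tl.py w15.png
```

```text
0 foot [281.3605 208.8936] front edge [281.3442 199.6224] cap end [279.5318 266.6367]
4 foot [281.3736 218.0531] front edge [281.3576 208.9282] cap end [279.535  267.6748]
8 foot [281.3806 227.248 ] front edge [281.365  218.2512] cap end [279.5371 268.7421]
10 foot [281.382  231.8622] front edge [281.3664 222.923 ] cap end [279.5376 269.2852]
12 foot [281.3819 236.4895] front edge [281.3664 227.6036] cap end [279.5379 269.834 ]
16 foot [281.3773 245.7892] front edge [281.362  236.9978] cap end [279.5377 270.9461]
delta_cm [ 0.76  0.03 -2.94]  yaw -0.012 | jaw 89.8 tilt 0.79 pos [ 0.5809 -0.0371  0.3077] q7 1.31 t 16.97 op 0.176 F [-0.8615 -0.0798 -0.3752]
```

View pics/w15.png

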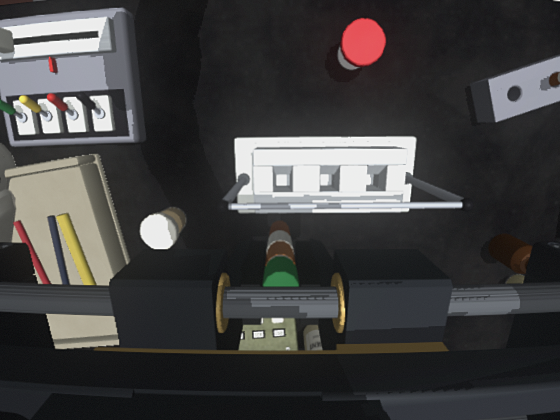

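Request:
apply_moves:
  delta_pos:
    - [0, 0, -1.5]
    - [0, 0, -2.9]
    - [2, 0, -2.9]
    - [5, 0, -2.9]
    - [8, 0, -2.9]
    - [10, 0, -2.9]
    - [11.5, 0, -2.9]
    - [11.5, 0, -2.9]
    - [11.5, 0, -2.9]
    - [11.5, 0, -2.9]
  yaw: [0, 0, 0, 0, 0, 0, 0, 0, 0, 0]
  gripper: [0, 0, 0, 0, 0, 0, 0, 0, 0, 0]

```text
clock: 17.8
tool_pos: [0.5527, -0.0385, 0.193]
eef_rot: [-0.004, 0.705, -0.006, 0.709]
contact_force: [-0.2, 0.6, -1.0]
opening: 0.179
```

```bash
python3 tl.py w16.png
python3 - <<'E'
from h import *
plan([.568,-.037,.1766],90.5)
save('scene','s16.png')
im=cv2.imread('pics/s16.png')[80:280,180:360]
cv2.imwrite('pics/s16c.png',cv2.resize(im,None,fx=3,fy=3,interpolation=cv2.INTER_CUBIC))
E
```

```text
0 foot [281.2539 208.1059] front edge [281.2349 198.8475] cap end [279.3773 265.4758]
4 foot [281.2694 217.252 ] front edge [281.2509 208.1402] cap end [279.3809 266.5111]
8 foot [281.2788 226.4323] front edge [281.2606 217.4488] cap end [279.3832 267.5753]
10 foot [281.2813 231.0387] front edge [281.2632 222.1129] cap end [279.384  268.1169]
12 foot [281.2822 235.6579] front edge [281.2642 226.7855] cap end [279.3844 268.664 ]
16 foot [281.2796 244.9402] front edge [281.2618 236.1627] cap end [279.3844 269.7726]
delta_cm [-10.66   0.03  -0.09]  yaw -0.012 | jaw 89.8 tilt 0.82 pos [ 0.553  -0.0385  0.1934] q7 1.23 t 17.85 op 0.173 F [0.0364 0.1133 0.6057]
delta_cm [1.68 0.18 1.49]  yaw -0.012 | jaw 89.8 tilt 0.82 pos [ 0.553  -0.0385  0.1934] q7 1.23 t 17.85 op 0.173 F [0.0364 0.1133 0.6057]
```

View pics/w16.png

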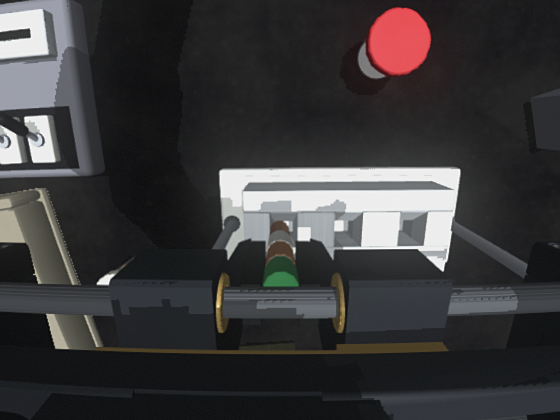

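View pics/s16c.png

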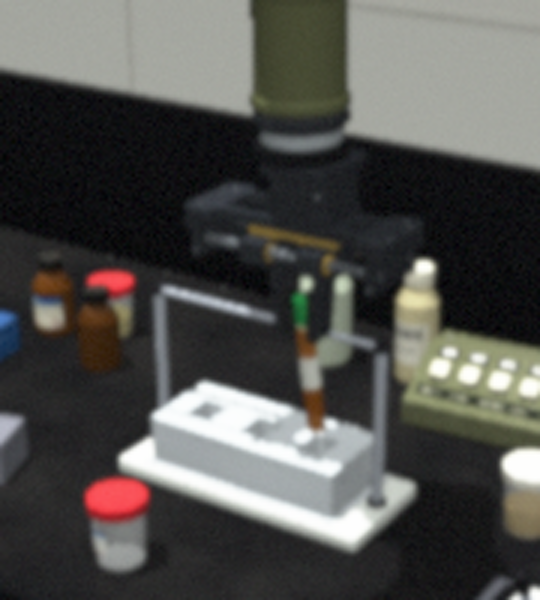

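Request:
apply_moves:
  delta_pos:
    - [0.8, 0.15, 0.5]
    - [1.7, 0.17, 1.4]
    - [1.7, 0.17, 1.4]
    - [2.2, 0.17, 1.4]
    - [2.8, 0.17, 1.4]
    - [3.4, 0.17, 1.4]
    - [4, 0.17, 1.4]
    - [4, 0.17, 1.4]
    - [4, 0.17, 1.4]
  yaw: [-0.01, -0.01, -0.01, -0.01, -0.01, -0.01, -0.01, -0.01, -0.01]
  gripper: [0, 0, 0, 0, 0, 0, 0, 0, 0]
  force: 6

```text
clock: 18.65
tool_pos: [0.5671, -0.0374, 0.1532]
eef_rot: [-0.007, 0.705, -0.002, 0.709]
contact_force: [0.1, -0.3, -0.3]
opening: 0.176
```

```bash
python3 tl.py w17.png|tail -1
python3 - <<'E'
from h import *
save('scene','s17.png')
im=cv2.imread('pics/s17.png')[80:280,180:360]
cv2.imwrite('pics/s17c.png',cv2.resize(im,None,fx=3,fy=3,interpolation=cv2.INTER_CUBIC))
E
```

```text
delta_cm [-14.65  -0.13  -1.49]  yaw -0.002 | jaw 90.4 tilt 0.83 pos [ 0.5672 -0.0374  0.1535] q7 1.21 t 18.7 op 0.178 F [ 0.4811 -0.0509 -0.2925]
```

View pics/w17.png

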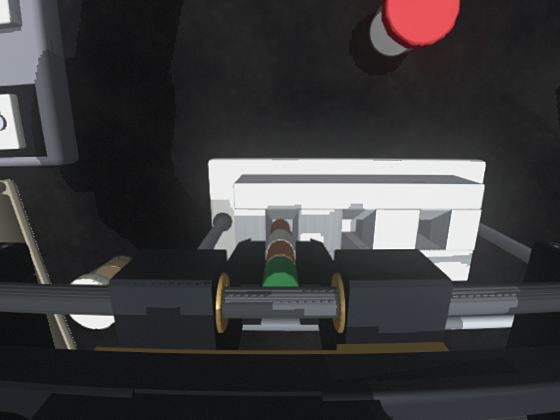

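View pics/s17c.png

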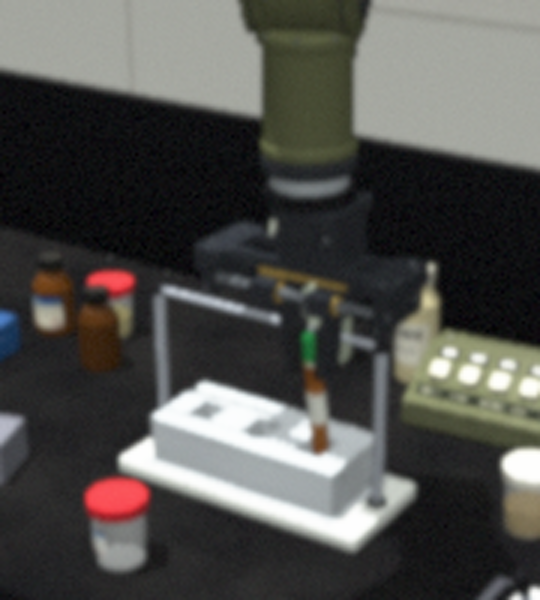

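Request:
apply_moves:
  delta_pos:
    - [0.4, 0, 0]
    - [0.8, 0, 0]
    - [1.2, 0, 0]
    - [1.5, 0, 0]
    - [1.7, 0, 0]
    - [1.7, 0, 0]
  yaw: [0, 0, 0, 0, 0, 0]
  gripper: [0, 0, 0, 0, 0, 0]
  force: 4

```text
clock: 19.25
tool_pos: [0.5671, -0.0376, 0.1361]
eef_rot: [-0.007, 0.705, -0.002, 0.709]
contact_force: [0.3, 0.1, -0.6]
opening: 0.175
```

```bash
python3 tl.py w18.png|tail -1
python3 - <<'E'
from h import *
save('scene','s18.png')
im=cv2.imread('pics/s18.png')[80:280,180:360]
cv2.imwrite('pics/s18c.png',cv2.resize(im,None,fx=3,fy=3,interpolation=cv2.INTER_CUBIC))
E
```

```text
delta_cm [-16.37  -0.13  -1.49]  yaw -0.002 | jaw 90.4 tilt 0.82 pos [ 0.5673 -0.0375  0.1364] q7 1.2 t 19.3 op 0.175 F [ 0.3179  0.1382 -0.3846]
```

View pics/s18c.png

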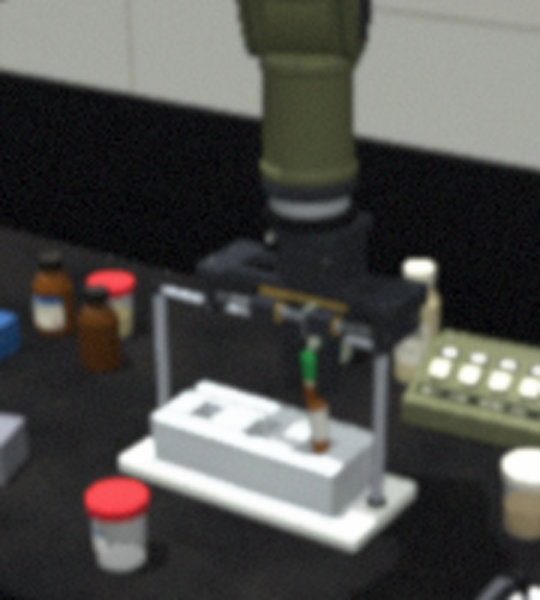

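Request:
apply_moves:
  delta_pos:
    - [0, 0, 0]
    - [0, 0, 0]
    - [0, 0, 0]
    - [0, 0, 0]
    - [0, 0, -1]
    - [0, 0, -2.5]
    - [0, 0, -4]
    - [0, 0, -4]
    - [0, 0, -4]
    - [0, 0, -4]
  yaw: [0, 0, 0, 0, 0, 0, 0, 0, 0, 0]
  gripper: [40, 40, 40, 40, 40, 40, 40, 40, 40, 40]

```text
clock: 20.18
tool_pos: [0.5287, -0.0378, 0.1366]
eef_rot: [-0.007, 0.704, -0.002, 0.71]
contact_force: [0.2, -0.3, 0.9]
opening: 0.398
```

```bash
python3 tl.py w19.png|tail -1
python3 - <<'E'
from h import *
save('scene','s19.png')
im=cv2.imread('pics/s19.png')[80:280,180:360]
cv2.imwrite('pics/s19c.png',cv2.resize(im,None,fx=3,fy=3,interpolation=cv2.INTER_CUBIC))
E
```

```text
delta_cm [-16.32  -0.14   2.39]  yaw -0.002 | jaw 90.4 tilt 0.86 pos [ 0.5288 -0.0377  0.1366] q7 1.17 t 20.23 op 0.4 F [ 0.528   1.0047 -0.2929]
```

View pics/s19c.png

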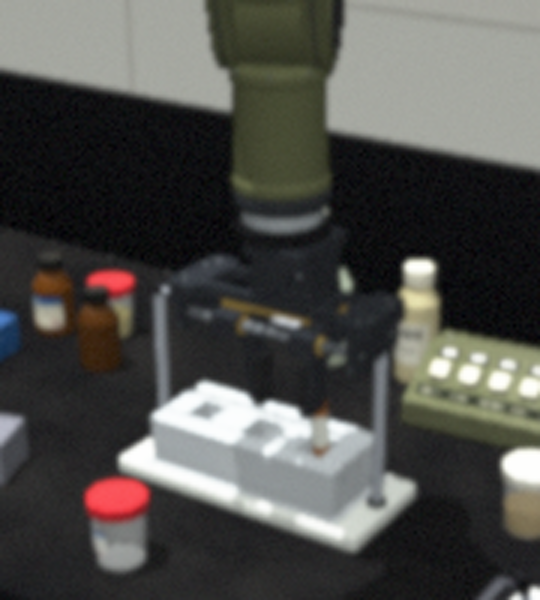

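View pics/w19.png

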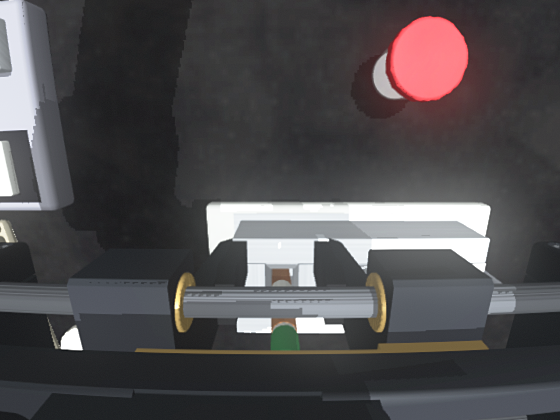

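Request:
apply_moves:
  delta_pos:
    - [0.2, 0.1, 0]
    - [0.2, 0.1, 0]
    - [0.2, 0.1, 0]
    - [0.2, 0.1, 1]
    - [0.2, 0.1, 2]
    - [0.2, 0.1, 2.7]
    - [0.2, 0.1, 3.3]
    - [0.2, 0.1, 3.9]
    - [0.2, 0.1, 3.9]
    - [0.2, 0.1, 3.9]
  yaw: [0, 0, 0, 0, 0, 0, 0, 0, 0, 0]
  gripper: [0, 0, 0, 0, 0, 0, 0, 0, 0, 0]

```text
clock: 21.12
tool_pos: [0.5676, -0.0365, 0.1347]
eef_rot: [-0.007, 0.705, -0.002, 0.71]
contact_force: [-0.2, 0.4, -0.4]
opening: 0.006
```

```bash
python3 tl.py w20.png|tail -1
python3 - <<'E'
from h import *
save('scene','s20.png')
im=cv2.imread('pics/s20.png')[80:280,180:360]
cv2.imwrite('pics/s20c.png',cv2.resize(im,None,fx=3,fy=3,interpolation=cv2.INTER_CUBIC))
E
```

```text
delta_cm [-16.54  -0.23  -1.47]  yaw -0.002 | jaw 90.4 tilt 0.84 pos [ 0.5672 -0.0365  0.1346] q7 1.2 t 21.17 op 0.008 F [-0.3622  0.3828 -1.3117]
```

View pics/s20c.png

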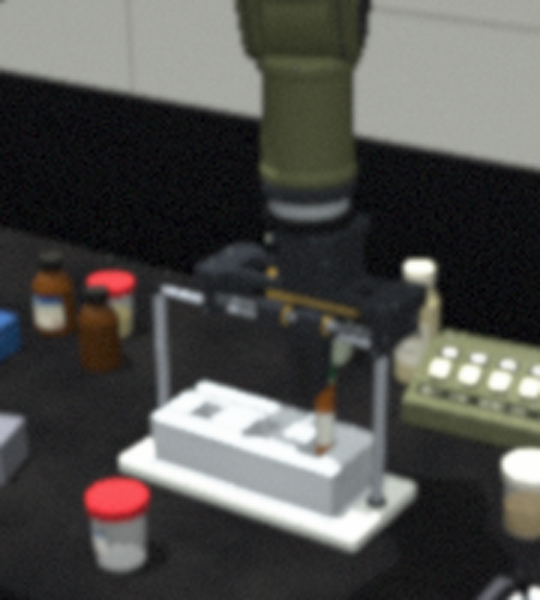

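Tube looks upright now. Back off and view.

Request:
apply_moves:
  delta_pos:
    - [0, 0, -2]
    - [0, 0, -4]
    - [-4, 0, -5]
    - [-8, 0, -5]
    - [-12, 0, -5]
    - [-16, 0, -2]
    - [-16, 0, 2]
    - [-16, 0, 5]
    - [-16, 0, 5]
    - [-16, 0, 5]
  yaw: [0, 0, 0, 0, 0, 0, 0, 0, 0, 0]
  gripper: [45, 45, 45, 45, 45, 45, 45, 45, 45, 45]

```text
clock: 22.05
tool_pos: [0.6163, -0.034, 0.2943]
eef_rot: [-0.007, 0.705, -0.002, 0.709]
contact_force: [0.5, 0.1, -0.7]
opening: 0.45
```

Run:
```python
from h import *
save('scene','s21.png');save('wrist','w21.png');c=cam('wrist')
plan([.4386,.3267,.2],90.5)
im=cv2.imread('pics/s21.png')[80:280,180:360]
cv2.imwrite('pics/s21c.png',cv2.resize(im,None,fx=3,fy=3,interpolation=cv2.INTER_CUBIC))
cs=cam('scene')
for z in (.065,.1,.124,.148): print(z,(proj([[.586,-.0368,z]],cs)[0]-[180,80])*3, proj([[.586,-.0368,z]],c)[0])
```

```text
delta_cm [  8.87  36.33 -17.33]  yaw -0.002 | jaw 90.4 tilt 0.8 pos [ 0.6142 -0.0341  0.2941] q7 1.32 t 22.15 op 0.453 F [-0.6153  0.6212 -0.2423]
0.065 [321.2725 437.9343] [280.1118 159.396 ]
0.1 [321.5602 402.6221] [279.7012 162.8756]
0.124 [321.7623 377.8616] [279.3663 165.7142]
0.148 [321.9684 352.6418] [278.9756 169.0273]
```

View pics/s21c.png

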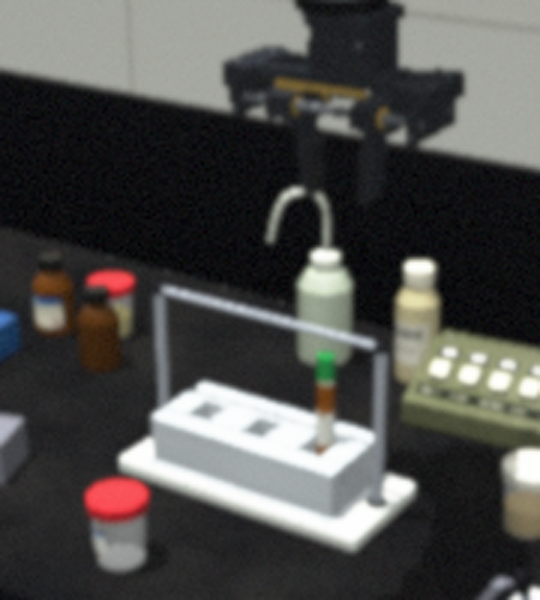

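View pics/w21.png

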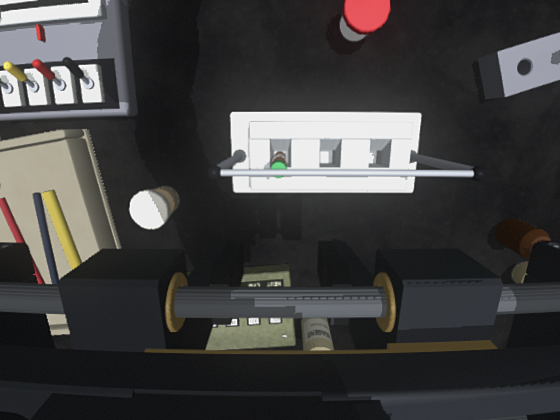

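Request:
apply_moves:
  delta_pos:
    - [0, 4, 0]
    - [0, 8, -2]
    - [0, 12, -4]
    - [0, 16, -6]
    - [0, 20, -8]
    - [2, 24, -11]
    - [4, 28, -13]
    - [5, 32, -15]
    - [5, 36.3, -17.3]
    - [5, 36.3, -17.3]
  yaw: [0, 0, 0, 0, 0, 0, 0, 0, 0, 0]
  gripper: [45, 45, 45, 45, 45, 45, 45, 45, 45, 45]

```text
clock: 22.98
tool_pos: [0.436, 0.3267, 0.238]
eef_rot: [-0.008, 0.707, -0.003, 0.708]
contact_force: [1.5, -0.2, -0.3]
opening: 0.449
```

```bash
cat > mt2.py <<'E'
from h import *
import sys
snapshot('wrist');save('wrist',sys.argv[1]); c=cam('wrist')
im=cv2.cvtColor(cv2.imread('pics/'+sys.argv[1]),cv2.COLOR_BGR2HSV)
for n,lo,hi,s0 in [('green',55,80,80),('blue',98,112,90),('yellow',25,34,70)]:
    m=((im[...,0]>=lo)&(im[...,0]<=hi)&(im[...,1]>s0)&(im[...,2]>235)).astype(np.uint8); m[245:]=0
    k,l,s,ce=cv2.connectedComponentsWithStats(m)
    for i in range(1,k):
        if 40<s[i,4]<900: print(n,s[i],ce[i],at_z(ce[i],c,.135)[:2])
plan(eval(sys.argv[2]),90.5)
E
python3 mt2.py w22.png '[.4386,.3267,.2]'
```

```text
blue [257 213  18  18 249] [265.2048 221.5984] [0.441  0.3211]
delta_cm [ 3.84 -0.68  0.67]  yaw 0.012 | jaw 91.2 tilt 0.55 pos [0.4318 0.3337 0.2383] q7 0.57 t 23.08 op 0.449 F [ 0.7069 -0.5645  0.1768]
```

View pics/w22.png

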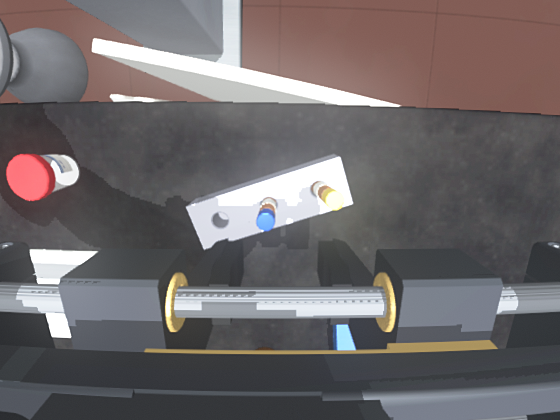

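Request:
apply_moves:
  delta_pos:
    - [1, -0.7, 0.7]
    - [2, -0.7, 0.7]
    - [3, -0.7, 0.7]
    - [3.8, -0.7, 0.7]
    - [3.8, -0.7, 0.7]
    - [3.8, -0.7, 0.7]
    - [3.8, -0.7, 0.7]
  yaw: [0.01, 0.01, 0.01, 0.01, 0.01, 0.01, 0.01]
  gripper: [45, 45, 45, 45, 45, 45, 45]

```text
clock: 23.67
tool_pos: [0.4393, 0.3261, 0.2004]
eef_rot: [-0.007, 0.708, 0.0, 0.707]
contact_force: [-0.5, 0.4, 0.1]
opening: 0.448
```

```bash
python3 mt2.py w23.png '[.4386,.3267,.112]'
```

```text
blue [268 214  20  21 216] [276.9815 223.5417] [0.4376 0.3243]
yellow [350 188  21  22  62] [357.629  200.9355] [0.4206 0.3794]
delta_cm [ 8.87  0.09 -0.06]  yaw 0.002 | jaw 90.6 tilt 0.51 pos [0.4392 0.3266 0.2007] q7 0.56 t 23.77 op 0.447 F [-0.1644  0.0973  0.54  ]
```

View pics/w23.png

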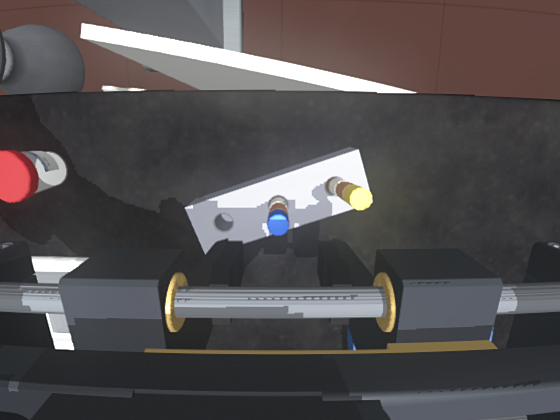

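Request:
apply_moves:
  delta_pos:
    - [4, -0.1, -0.1]
    - [8, -0.1, -0.1]
    - [8.8, -0.1, -0.1]
    - [8.8, -0.1, -0.1]
    - [8.8, -0.1, -0.1]
    - [8.8, -0.1, -0.1]
    - [8.8, -0.1, -0.1]
    - [8.8, -0.1, -0.1]
    - [8.8, -0.1, -0.1]
    - [8.8, -0.1, -0.1]
  yaw: [0, 0, 0, 0, 0, 0, 0, 0, 0, 0]
  gripper: [45, 45, 45, 45, 45, 0, 0, 0, 0, 0]
  force: 15

```text
clock: 24.6
tool_pos: [0.4387, 0.3251, 0.1138]
eef_rot: [-0.006, 0.707, 0.001, 0.707]
contact_force: [-0.5, -0.2, 5.9]
opening: 0.176
```

Request:
apply_moves:
  delta_pos:
    - [-2, 0, 0]
    - [-5, 0, 0]
    - [-9, 0, 0]
    - [-13, 0, 0]
    - [-17, 0, 0]
    - [-20, 0, 0]
    - [-20, 0, 0]
    - [-20, 0, 0]
  yaw: [0, 0, 0, 0, 0, 0, 0, 0]
  gripper: [0, 0, 0, 0, 0, 0, 0, 0]

```text
clock: 25.27
tool_pos: [0.4391, 0.3271, 0.3155]
eef_rot: [-0.005, 0.706, 0.002, 0.709]
contact_force: [-0.4, -0.3, -0.6]
opening: 0.18
```

```bash
python3 tl.py w24.png
python3 - <<'E'
from h import *
plan([.612,.0232,.31],90.5)
E
```

```text
0 foot [281.6004 210.528 ] front edge [281.7115 201.216 ] cap end [281.0104 269.3527]
4 foot [281.4906 219.7291] front edge [281.6001 210.5637] cap end [280.9976 270.3988]
8 foot [281.3805 228.968 ] front edge [281.4887 219.931 ] cap end [280.9846 271.4748]
10 foot [281.3253 233.6052] front edge [281.4329 224.6258] cap end [280.978  272.0225]
12 foot [281.27   238.2562] front edge [281.377  229.3303] cap end [280.9714 272.5761]
16 foot [281.1589 247.6058] front edge [281.265  238.7744] cap end [280.9579 273.6984]
delta_cm [  1.68 -36.4   10.95]  yaw 0.001 | jaw 90.6 tilt 0.48 pos [0.4384 0.3262 0.3137] q7 0.63 t 25.32 op 0.176 F [-0.3969  0.1624 -0.385 ]
delta_cm [  0.64 -30.47  17.06]  yaw 0.001 | jaw 90.6 tilt 0.48 pos [0.4384 0.3262 0.3137] q7 0.63 t 25.32 op 0.176 F [-0.3969  0.1624 -0.385 ]
```

View pics/w24.png

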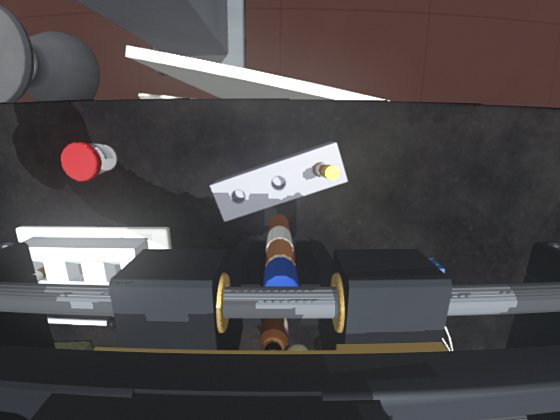

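Request:
apply_moves:
  delta_pos:
    - [0.6, -3.8, 2.1]
    - [0.6, -7.6, 4.2]
    - [0.6, -11.4, 6.4]
    - [0.6, -15.2, 8.5]
    - [0.6, -19, 10.6]
    - [0.6, -23, 12.9]
    - [0.6, -27, 15.1]
    - [0.6, -30.5, 17.1]
    - [0.6, -30.5, 17.1]
    - [0.6, -30.5, 17.1]
  yaw: [0, 0, 0, 0, 0, 0, 0, 0, 0, 0]
  gripper: [0, 0, 0, 0, 0, 0, 0, 0, 0, 0]

```text
clock: 26.15
tool_pos: [0.6132, 0.0157, 0.3073]
eef_rot: [-0.005, 0.708, -0.004, 0.706]
contact_force: [-0.5, -1.0, -0.5]
opening: 0.174
```

Request:
apply_moves:
  delta_pos:
    - [0, 0, 0]
    - [0, 0, 0]
  yaw: [0, 0]
  gripper: [0, 0]

```text
clock: 26.32
tool_pos: [0.6118, 0.0155, 0.3051]
eef_rot: [-0.005, 0.71, -0.004, 0.705]
contact_force: [-0.1, 0.5, -0.7]
opening: 0.174
```

Run:
```python
from h import *
plan([.612,.0232,.259],90.5)
save('wrist','w25.png')
```

```text
delta_cm [4.6  0.83 0.05]  yaw -0.008 | jaw 90.0 tilt 0.87 pos [0.6118 0.0155 0.3051] q7 1.25 t 26.32 op 0.174 F [-0.0606  0.4877 -0.7066]
```

View pics/w25.png

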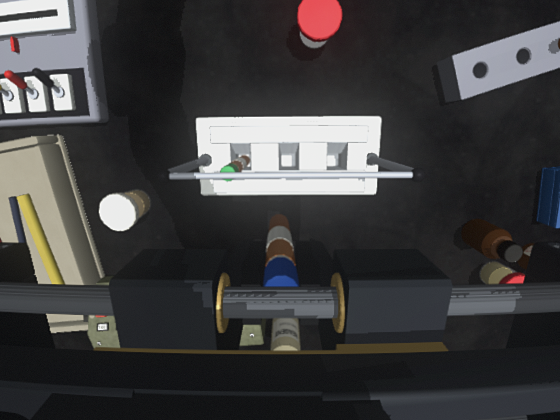

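Request:
apply_moves:
  delta_pos:
    - [1.5, 0.4, 0]
    - [3, 0.8, 0]
    - [4.6, 0.8, 0]
    - [4.6, 0.8, 0]
    - [4.6, 0.8, 0]
    - [4.6, 0.8, 0]
    - [4.6, 0.8, 0]
  yaw: [-0.01, -0.01, -0.01, -0.01, -0.01, -0.01, -0.01]
  gripper: [0, 0, 0, 0, 0, 0, 0]
  force: 8

```text
clock: 26.95
tool_pos: [0.6121, 0.0246, 0.2608]
eef_rot: [-0.009, 0.709, 0.0, 0.706]
contact_force: [0.7, -0.8, -0.1]
opening: 0.177
```

Run:
```python
from h import *
plan([.580,.0232,.259],90.5)
```

```text
delta_cm [ 0.19 -0.09 -3.21]  yaw 0.004 | jaw 90.7 tilt 0.75 pos [0.6121 0.0246 0.2608] q7 1.22 t 26.95 op 0.177 F [ 0.7306 -0.8135 -0.1361]
```

Request:
apply_moves:
  delta_pos:
    - [0.2, -0.1, -0.8]
    - [0.2, -0.1, -1.4]
    - [0.2, -0.1, -1.9]
    - [0.2, -0.1, -2.4]
    - [0.2, -0.1, -2.9]
    - [0.2, -0.1, -3.2]
    - [0.2, -0.1, -3.2]
    - [0.2, -0.1, -3.2]
  yaw: [0, 0, 0, 0, 0, 0, 0, 0]
  gripper: [0, 0, 0, 0, 0, 0, 0, 0]

```text
clock: 27.62
tool_pos: [0.5803, 0.0231, 0.2592]
eef_rot: [-0.009, 0.708, 0.0, 0.706]
contact_force: [0.6, -0.1, -0.2]
opening: 0.179
```

Request:
apply_moves:
  delta_pos:
    - [-2, 0, 0]
    - [-4, 0, 0]
    - [-5, 0, 0]
    - [-5, 0, 0]
    - [-5, 0, 0]
    - [-5, 0, 0]
  yaw: [0, 0, 0, 0, 0, 0]
  gripper: [0, 0, 0, 0, 0, 0]
  force: 12

```text
clock: 28.12
tool_pos: [0.5798, 0.0235, 0.308]
eef_rot: [-0.009, 0.709, 0.0, 0.705]
contact_force: [0.1, 0.3, -0.1]
opening: 0.173
```

```bash
python3 tl.py w26.png
python3 - <<'E'
from h import *
plan([.5515,.0232,.1766],90.5)
E
```

```text
0 foot [281.2279 210.201 ] front edge [281.3616 200.9308] cap end [279.4418 266.7474]
4 foot [281.094 219.363] front edge [281.2259 210.2337] cap end [279.4274 267.7897]
8 foot [280.9566 228.5619] front edge [281.0868 219.5554] cap end [279.4119 268.8605]
10 foot [280.8865 233.1786] front edge [281.0159 224.2271] cap end [279.4039 269.4051]
12 foot [280.8154 237.8089] front edge [280.9441 228.9081] cap end [279.3955 269.9553]
16 foot [280.6703 247.1157] front edge [280.7978 238.3043] cap end [279.3783 271.0696]
delta_cm [ 0.89 -5.98 -2.9 ]  yaw 0.004 | jaw 90.7 tilt 0.81 pos [0.5798 0.0235 0.3079] q7 1.23 t 28.17 op 0.176 F [-0.8178 -0.8298 -0.6693]
delta_cm [13.15  0.18 -2.74]  yaw 0.004 | jaw 90.7 tilt 0.81 pos [0.5798 0.0235 0.3079] q7 1.23 t 28.17 op 0.176 F [-0.8178 -0.8298 -0.6693]
```

View pics/w26.png

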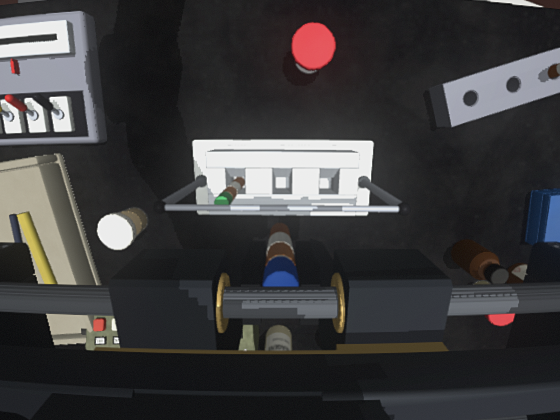

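Request:
apply_moves:
  delta_pos:
    - [0, 0, -1.5]
    - [0, 0, -2.9]
    - [2, 0, -2.9]
    - [5, 0, -2.8]
    - [8, 0.1, -2.8]
    - [10, 0.1, -2.8]
    - [11.5, 0.1, -2.8]
    - [11.5, 0.1, -2.8]
    - [11.5, 0.1, -2.8]
    - [11.5, 0.1, -2.8]
  yaw: [0, 0, 0, 0, 0, 0, 0, 0, 0, 0]
  gripper: [0, 0, 0, 0, 0, 0, 0, 0, 0, 0]

```text
clock: 29.0
tool_pos: [0.5514, 0.0228, 0.1935]
eef_rot: [-0.009, 0.709, 0.0, 0.705]
contact_force: [-0.2, -0.7, 0.5]
opening: 0.176
```

```bash
python3 tl.py w27.png|tail -1
python3 - <<'E'
from h import *
plan([.5675,.0232,.1532],90.5)
E
```

```text
delta_cm [-10.53  -6.09  -0.15]  yaw 0.004 | jaw 90.7 tilt 0.75 pos [0.5517 0.0228 0.1939] q7 1.14 t 29.05 op 0.172 F [-0.2055  0.3833  0.1382]
delta_cm [4.07 0.07 1.6 ]  yaw 0.004 | jaw 90.7 tilt 0.75 pos [0.5517 0.0228 0.1939] q7 1.14 t 29.05 op 0.172 F [-0.2055  0.3833  0.1382]
```

View pics/w27.png

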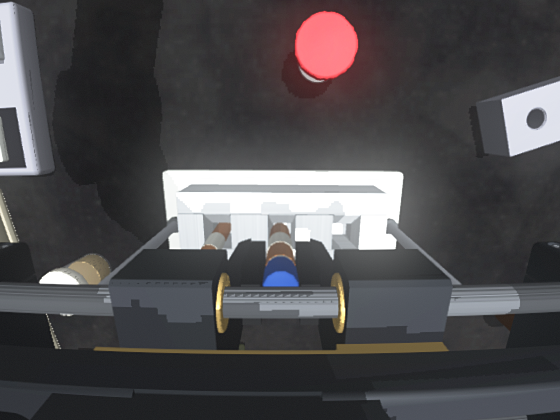

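Request:
apply_moves:
  delta_pos:
    - [0.8, 0.05, 0.5]
    - [1.7, 0.07, 1.6]
    - [1.7, 0.07, 1.6]
    - [2.2, 0.07, 1.6]
    - [2.8, 0.07, 1.6]
    - [3.4, 0.07, 1.6]
    - [4, 0.07, 1.6]
    - [4.8, 0.07, 1.6]
    - [5.7, 0.07, 1.6]
    - [5.7, 0.07, 1.6]
  yaw: [0, 0, 0, 0, 0, 0, 0, 0, 0, 0]
  gripper: [0, 0, 0, 0, 0, 0, 0, 0, 0, 0]
  force: 6

```text
clock: 29.88
tool_pos: [0.5665, 0.0228, 0.135]
eef_rot: [-0.009, 0.71, 0.0, 0.705]
contact_force: [0.7, 0.4, -0.9]
opening: 0.177
```

```bash
python3 tl.py w28.png|tail -1
python3 - <<'E'
from h import *
save('scene','s28.png')
im=cv2.imread('pics/s28.png')[80:280,180:360]
cv2.imwrite('pics/s28c.png',cv2.resize(im,None,fx=3,fy=3,interpolation=cv2.INTER_CUBIC))
E
```

```text
delta_cm [-16.34  -6.16  -1.72]  yaw 0.004 | jaw 90.7 tilt 0.81 pos [0.5668 0.0229 0.1357] q7 1.11 t 29.93 op 0.176 F [ 0.4707 -0.3861 -0.8743]
```

View pics/s28c.png

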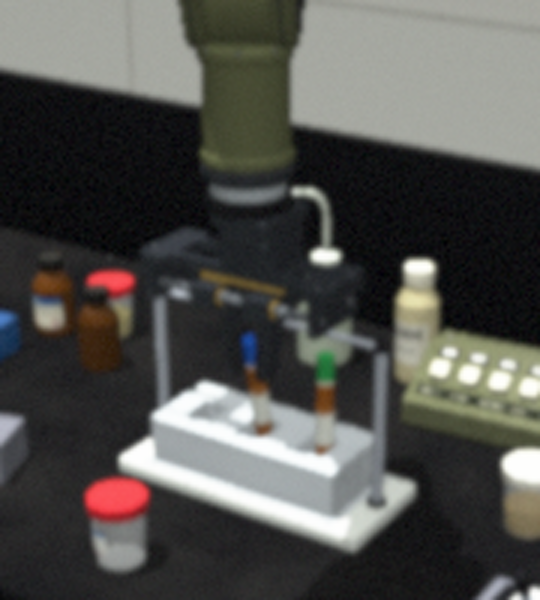

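Request:
apply_moves:
  delta_pos:
    - [0, 0, 0]
    - [0, 0, 0]
    - [0, 0, 0]
    - [0, 0, 0]
    - [0, 0, -1]
    - [0, 0, -2.5]
    - [0, 0, -4]
    - [0, 0, -4]
    - [0, 0, -4]
    - [0, 0, -4]
  yaw: [0, 0, 0, 0, 0, 0, 0, 0, 0, 0]
  gripper: [40, 40, 40, 40, 40, 40, 40, 40, 0, 0]

```text
clock: 30.82
tool_pos: [0.5286, 0.0227, 0.1368]
eef_rot: [-0.009, 0.708, 0.0, 0.706]
contact_force: [-0.0, 0.4, -0.0]
opening: 0.278
```

Run:
```python
from h import *
plan([.5675,.0232,.1345],90.5)
save('scene','s29.png')
im=cv2.imread('pics/s29.png')[80:280,180:360]
cv2.imwrite('pics/s29c.png',cv2.resize(im,None,fx=3,fy=3,interpolation=cv2.INTER_CUBIC))
```

```text
delta_cm [0.22 0.01 3.89]  yaw 0.004 | jaw 90.7 tilt 0.72 pos [0.5286 0.0227 0.1368] q7 1.07 t 30.82 op 0.278 F [-0.0001  0.3679 -0.0107]
```

View pics/s29c.png

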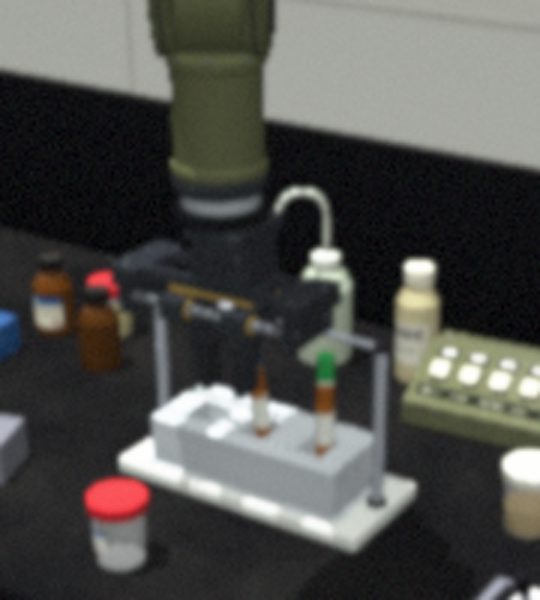

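Request:
apply_moves:
  delta_pos:
    - [0.2, 0, 0]
    - [0.2, 0, 0]
    - [0.2, 0, 0]
    - [0.2, 0, 1]
    - [0.2, 0, 2]
    - [0.2, 0, 2.7]
    - [0.2, 0, 3.3]
    - [0.2, 0, 3.9]
    - [0.2, 0, 3.9]
    - [0.2, 0, 3.9]
  yaw: [0, 0, 0, 0, 0, 0, 0, 0, 0, 0]
  gripper: [0, 0, 0, 0, 0, 0, 0, 0, 0, 0]

```text
clock: 31.7
tool_pos: [0.5676, 0.0231, 0.1345]
eef_rot: [-0.009, 0.708, 0.0, 0.706]
contact_force: [-0.4, -0.3, 0.4]
opening: 0.005
```

Request:
apply_moves:
  delta_pos:
    - [0, 0, -2]
    - [0, 0, -4]
    - [-4, 0, -5]
    - [-8, 0, -5]
    - [-12, 0, -5]
    - [-16, 0, -2]
    - [-16, 0, 2]
    - [-16, 0, 5]
    - [-16, 0, 5]
    - [-16, 0, 5]
  yaw: [0, 0, 0, 0, 0, 0, 0, 0, 0, 0]
  gripper: [0, 0, 45, 45, 45, 45, 45, 45, 45, 45]

```text
clock: 32.53
tool_pos: [0.6183, 0.0257, 0.2936]
eef_rot: [-0.008, 0.709, -0.0, 0.705]
contact_force: [-0.6, 0.5, -0.6]
opening: 0.454
```

Run:
```python
from h import *
save('scene','s30.png');save('wrist','w30.png')
plan([.4185,.3815,.24],90.5)
im=cv2.imread('pics/s30.png')[80:280,180:360]
cv2.imwrite('pics/s30c.png',cv2.resize(im,None,fx=3,fy=3,interpolation=cv2.INTER_CUBIC))
cs=cam('scene')
for z in (.065,.148): print(z,(proj([[.5855,.0232,z]],cs)[0]-[180,80])*3)
```

```text
delta_cm [  5.03  35.9  -19.28]  yaw 0.004 | jaw 90.8 tilt 0.82 pos [0.6163 0.0257 0.2935] q7 1.23 t 32.63 op 0.45 F [-0.0147 -0.0272 -0.0598]
0.065 [264.7307 420.4545]
0.148 [263.6412 336.6693]
```

View pics/s30c.png

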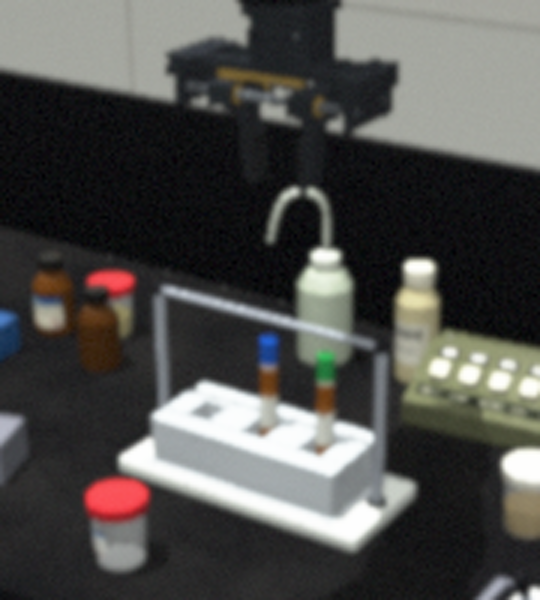

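View pics/w30.png

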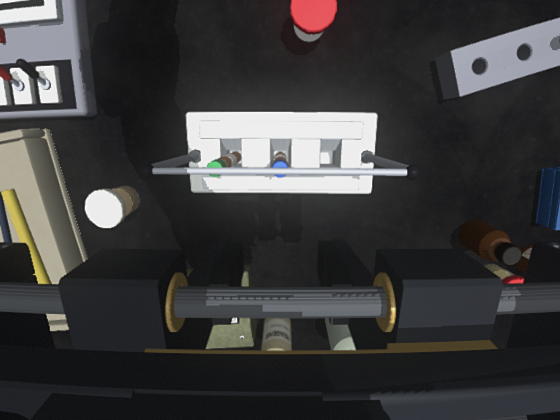

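Request:
apply_moves:
  delta_pos:
    - [0, 3.8, -1]
    - [0, 7.6, -3]
    - [0, 11.4, -5]
    - [0, 15.2, -7]
    - [1, 19, -9]
    - [2, 23, -12]
    - [3, 27, -14]
    - [4, 31, -16.5]
    - [5, 35.9, -19.3]
    - [5, 35.9, -19.3]
  yaw: [0, 0, 0, 0, 0, 0, 0, 0, 0, 0]
  gripper: [45, 45, 45, 45, 45, 45, 45, 45, 45, 45]

```text
clock: 33.47
tool_pos: [0.4155, 0.3815, 0.24]
eef_rot: [-0.01, 0.71, -0.0, 0.704]
contact_force: [0.8, 0.1, 0.7]
opening: 0.454
```

Request:
apply_moves:
  delta_pos:
    - [0, 0, 0]
    - [0, 0, 0]
    - [0, 0, 0]
  yaw: [0, 0, 0]
  gripper: [45, 45, 45]

```text
clock: 33.72
tool_pos: [0.4148, 0.3801, 0.2399]
eef_rot: [-0.011, 0.71, -0.001, 0.704]
contact_force: [0.4, -1.1, 0.1]
opening: 0.448
```

```bash
python3 mt2.py w31.png '[.4195,.380,.2]'
```

```text
yellow [275 206  18  19 133] [285.2556 216.2331] [0.4206 0.3825]
delta_cm [4.01 0.13 0.33]  yaw 0.002 | jaw 90.6 tilt 1.01 pos [0.4166 0.3793 0.2402] q7 0.5 t 33.82 op 0.452 F [ 1.2247 -0.595  -0.5986]
```

View pics/w31.png

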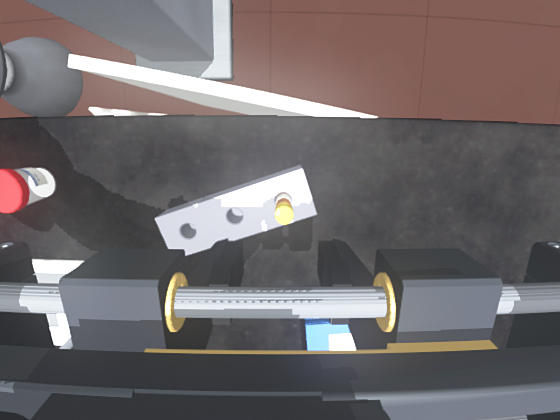

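Request:
apply_moves:
  delta_pos:
    - [1, 0.2, 0.2]
    - [2, 0.2, 0.3]
    - [3, 0.3, 0.3]
    - [4, 0.3, 0.3]
    - [4, 0.3, 0.3]
    - [4, 0.3, 0.3]
    - [4, 0.3, 0.3]
  yaw: [0, 0, 0, 0, 0, 0, 0]
  gripper: [45, 45, 45, 45, 45, 45, 45]

```text
clock: 34.4
tool_pos: [0.4192, 0.3818, 0.2]
eef_rot: [-0.01, 0.71, -0.002, 0.704]
contact_force: [-0.1, -0.2, 0.8]
opening: 0.454
```

```bash
python3 mt2.py w32.png '[.4195,.3815,.112]'
```

```text
yellow [270 215  21  22 183] [281.2459 228.5246] [0.4208 0.3823]
delta_cm [8.85 0.08 0.08]  yaw 0.002 | jaw 90.6 tilt 0.96 pos [0.4193 0.382  0.2005] q7 0.48 t 34.5 op 0.451 F [ 0.4564  0.3771 -0.1032]
```

View pics/w32.png

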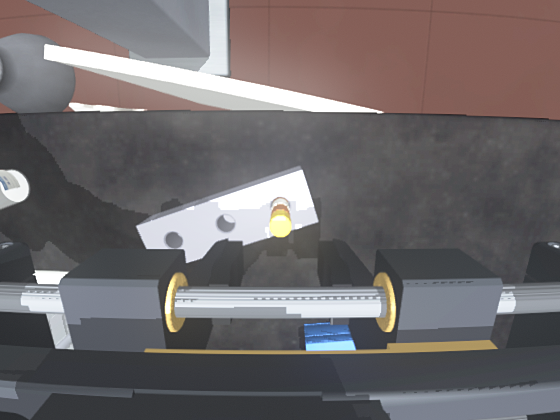

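Request:
apply_moves:
  delta_pos:
    - [4, 0, 0.1]
    - [8, 0, 0.1]
    - [8.8, 0, 0.1]
    - [8.8, 0, 0.1]
    - [8.8, 0, 0.1]
    - [8.8, 0, 0.1]
    - [8.8, 0, 0.1]
    - [8.8, 0, 0.1]
    - [8.8, 0, 0.1]
    - [8.8, 0, 0.1]
  yaw: [0, 0, 0, 0, 0, 0, 0, 0, 0, 0]
  gripper: [45, 45, 45, 45, 45, 0, 0, 0, 0, 0]
  force: 15

```text
clock: 35.33
tool_pos: [0.4203, 0.3811, 0.1136]
eef_rot: [-0.009, 0.709, -0.001, 0.705]
contact_force: [-0.2, -0.5, 4.7]
opening: 0.175
```

Request:
apply_moves:
  delta_pos:
    - [-2, 0, 0]
    - [-5, 0, 0]
    - [-9, 0, 0]
    - [-13, 0, 0]
    - [-17, 0, 0]
    - [-20, 0, 0]
    - [-20, 0, 0]
    - [-20, 0, 0]
  yaw: [0, 0, 0, 0, 0, 0, 0, 0]
  gripper: [0, 0, 0, 0, 0, 0, 0, 0]

```text
clock: 36.0
tool_pos: [0.4218, 0.3845, 0.3153]
eef_rot: [-0.008, 0.708, -0.0, 0.706]
contact_force: [0.4, 0.4, -1.1]
opening: 0.17
```

```bash
python3 tl.py w33.png
python3 - <<'E'
from h import *
plan([.612,.0832,.31],90.5)
E
```

```text
0 foot [282.547 211.273] front edge [282.6729 201.955 ] cap end [281.3078 269.3359]
4 foot [282.4215 220.4821] front edge [282.5458 211.3074] cap end [281.2937 270.3858]
8 foot [282.2939 229.7298] front edge [282.4168 220.6803] cap end [281.2789 271.4652]
10 foot [282.2292 234.3718] front edge [282.3515 225.3782] cap end [281.2713 272.0145]
12 foot [282.1639 239.0277] front edge [282.2856 230.086 ] cap end [281.2635 272.5696]
16 foot [282.0315 248.3879] front edge [282.1522 239.5376] cap end [281.2476 273.6944]
delta_cm [  1.88 -42.15  12.59]  yaw 0.002 | jaw 90.6 tilt 0.88 pos [0.4212 0.3835 0.3135] q7 0.54 t 36.05 op 0.176 F [ 0.5855 -0.2526 -1.4797]
delta_cm [  0.68 -30.23  18.77]  yaw 0.002 | jaw 90.6 tilt 0.88 pos [0.4212 0.3835 0.3135] q7 0.54 t 36.05 op 0.176 F [ 0.5855 -0.2526 -1.4797]
```

View pics/w33.png

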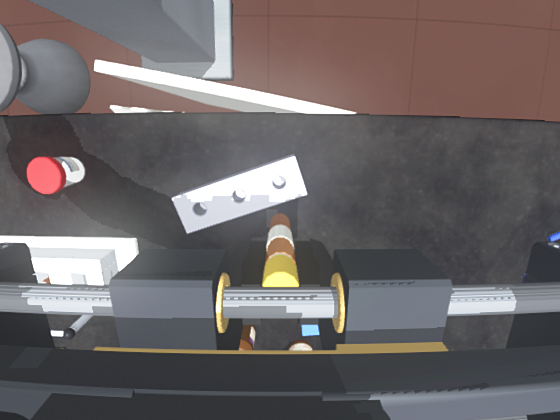

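Request:
apply_moves:
  delta_pos:
    - [0.6, -3.8, 2.3]
    - [0.6, -7.6, 4.6]
    - [0.6, -11.4, 7]
    - [0.6, -15.2, 9.4]
    - [0.6, -19, 11.7]
    - [0.6, -23, 14.2]
    - [0.6, -27, 16.7]
    - [0.6, -30.2, 18.8]
    - [0.6, -30.2, 18.8]
    - [0.6, -30.2, 18.8]
  yaw: [0, 0, 0, 0, 0, 0, 0, 0, 0, 0]
  gripper: [0, 0, 0, 0, 0, 0, 0, 0, 0, 0]

```text
clock: 36.88
tool_pos: [0.6142, 0.0749, 0.3077]
eef_rot: [-0.007, 0.71, -0.007, 0.704]
contact_force: [-0.6, -0.0, -0.1]
opening: 0.177
```

Request:
apply_moves:
  delta_pos:
    - [0, 0, 0]
    - [0, 0, 0]
    - [0, 0, 0]
  yaw: [0, 0, 0]
  gripper: [0, 0, 0]

```text
clock: 37.13
tool_pos: [0.613, 0.076, 0.3064]
eef_rot: [-0.008, 0.711, -0.007, 0.703]
contact_force: [0.3, -0.5, -0.8]
opening: 0.174
```

Run:
```python
from h import *
plan([.612,.0835,.259],90.5)
save('wrist','w34.png')
```

```text
delta_cm [ 4.72  0.85 -0.04]  yaw -0.007 | jaw 90.1 tilt 1.33 pos [0.613  0.076  0.3064] q7 1.15 t 37.13 op 0.174 F [ 0.3051 -0.5104 -0.8335]
```

View pics/w34.png

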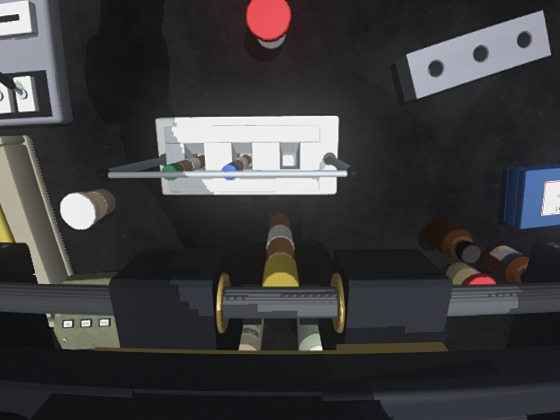

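Request:
apply_moves:
  delta_pos:
    - [1.5, 0.4, 0]
    - [3, 0.8, 0]
    - [4.7, 0.8, 0]
    - [4.7, 0.8, 0]
    - [4.7, 0.8, 0]
    - [4.7, 0.8, 0]
    - [4.7, 0.8, 0]
  yaw: [-0.01, -0.01, -0.01, -0.01, -0.01, -0.01, -0.01]
  gripper: [0, 0, 0, 0, 0, 0, 0]
  force: 8

```text
clock: 37.77
tool_pos: [0.6132, 0.0841, 0.261]
eef_rot: [-0.011, 0.71, -0.002, 0.704]
contact_force: [-0.1, -0.9, 0.0]
opening: 0.181
```

Run:
```python
from h import *
plan([.579,.0835,.259],90.5)
```

```text
delta_cm [ 0.23 -0.01 -3.42]  yaw 0.004 | jaw 90.7 tilt 1.2 pos [0.6132 0.0841 0.261 ] q7 1.13 t 37.77 op 0.181 F [-0.112  -0.8549  0.0157]
```

Request:
apply_moves:
  delta_pos:
    - [0.2, 0, -0.8]
    - [0.2, 0, -1.4]
    - [0.2, 0, -1.9]
    - [0.2, 0, -2.4]
    - [0.2, 0, -2.9]
    - [0.2, 0, -3.4]
    - [0.2, 0, -3.4]
    - [0.2, 0, -3.4]
  yaw: [0, 0, 0, 0, 0, 0, 0, 0]
  gripper: [0, 0, 0, 0, 0, 0, 0, 0]

```text
clock: 38.43
tool_pos: [0.5793, 0.0836, 0.2596]
eef_rot: [-0.011, 0.71, -0.002, 0.704]
contact_force: [0.1, -0.2, 0.2]
opening: 0.178
```

Request:
apply_moves:
  delta_pos:
    - [-2, 0, 0]
    - [-4, 0, 0]
    - [-5, 0, 0]
    - [-5, 0, 0]
    - [-5, 0, 0]
    - [-5, 0, 0]
  yaw: [0, 0, 0, 0, 0, 0]
  gripper: [0, 0, 0, 0, 0, 0]
  force: 12

```text
clock: 38.93
tool_pos: [0.579, 0.0843, 0.3085]
eef_rot: [-0.012, 0.71, -0.002, 0.704]
contact_force: [0.3, 0.3, -1.3]
opening: 0.177
```

```bash
python3 tl.py w35.png
python3 - <<'E'
from h import *
plan([.551,.0835,.193],90.5)
E
```

```text
0 foot [282.1609 210.6987] front edge [282.3057 201.4269] cap end [279.4875 266.7843]
4 foot [282.0147 219.8635] front edge [282.1576 210.7306] cap end [279.4723 267.8284]
8 foot [281.8623 229.0658] front edge [282.0034 220.0537] cap end [279.4555 268.9008]
10 foot [281.7836 233.6844] front edge [281.9241 224.7263] cap end [279.4466 269.4461]
12 foot [281.7034 238.3167] front edge [281.8431 229.4084] cap end [279.4373 269.9969]
16 foot [281.538 247.628] front edge [281.6764 238.8071] cap end [279.4176 271.1123]
delta_cm [  1.1  -12.05  -2.89]  yaw 0.004 | jaw 90.8 tilt 1.27 pos [0.5789 0.0843 0.3083] q7 1.13 t 38.98 op 0.178 F [ 0.084  -0.0104  0.5869]
delta_cm [11.56  0.19 -2.68]  yaw 0.004 | jaw 90.8 tilt 1.27 pos [0.5789 0.0843 0.3083] q7 1.13 t 38.98 op 0.178 F [ 0.084  -0.0104  0.5869]
```

View pics/w35.png

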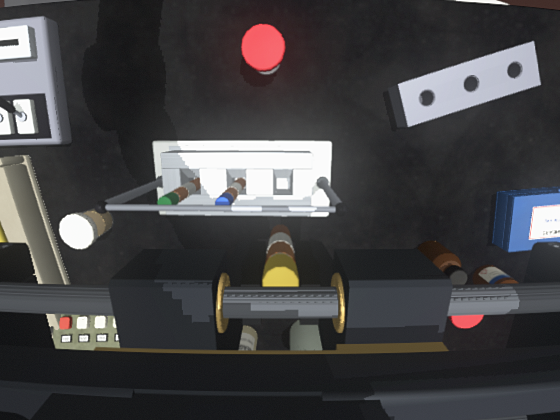

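Foot at row ≈225: about 10° lean. Now over and down in front of the bar.

Request:
apply_moves:
  delta_pos:
    - [0, 0, -1.5]
    - [0, 0, -2.9]
    - [2, 0, -2.9]
    - [5, 0.1, -2.8]
    - [8, 0.2, -2.7]
    - [10, 0.2, -2.7]
    - [11.5, 0.2, -2.7]
    - [11.5, 0.2, -2.7]
    - [11.5, 0.2, -2.7]
    - [11.5, 0.2, -2.7]
  yaw: [0, 0, 0, 0, 0, 0, 0, 0, 0, 0]
  gripper: [0, 0, 0, 0, 0, 0, 0, 0, 0, 0]

```text
clock: 39.82
tool_pos: [0.5511, 0.0838, 0.194]
eef_rot: [-0.012, 0.71, -0.002, 0.704]
contact_force: [-0.1, 0.5, 0.7]
opening: 0.178
```

```bash
python3 tl.py w36.png|tail -1
python3 - <<'E'
from h import *
plan([.567,.0833,.136],90.5)
E
```

```text
delta_cm [-10.32 -12.27  -0.24]  yaw 0.004 | jaw 90.7 tilt 1.21 pos [0.5514 0.0839 0.1945] q7 1.04 t 39.87 op 0.174 F [-0.2702  0.103  -0.5137]
delta_cm [5.83 0.03 1.61]  yaw 0.004 | jaw 90.7 tilt 1.21 pos [0.5514 0.0839 0.1945] q7 1.04 t 39.87 op 0.174 F [-0.2702  0.103  -0.5137]
```

View pics/w36.png

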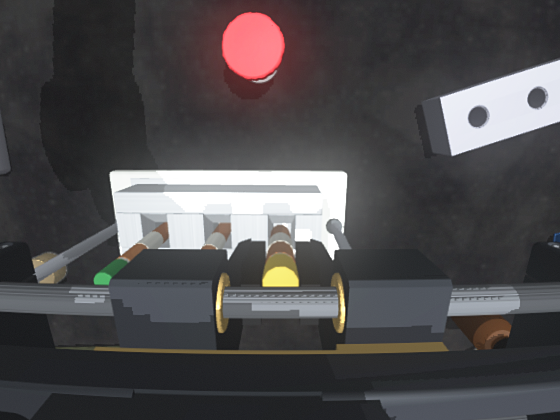

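Request:
apply_moves:
  delta_pos:
    - [0.8, 0, 0.5]
    - [1.7, 0, 1.6]
    - [1.7, 0, 1.6]
    - [2.2, 0, 1.6]
    - [2.8, 0, 1.6]
    - [3.4, 0, 1.6]
    - [4, 0, 1.6]
    - [4.8, 0, 1.6]
    - [5.8, 0, 1.6]
    - [5.8, 0, 1.6]
  yaw: [0, 0, 0, 0, 0, 0, 0, 0, 0, 0]
  gripper: [0, 0, 0, 0, 0, 0, 0, 0, 0, 0]
  force: 6

```text
clock: 40.7
tool_pos: [0.5658, 0.0828, 0.1343]
eef_rot: [-0.012, 0.711, -0.002, 0.703]
contact_force: [0.7, 0.1, -0.4]
opening: 0.179
```

```bash
python3 tl.py w37.png|tail -1
python3 - <<'E'
from h import *
save('scene','s37.png')
im=cv2.imread('pics/s37.png')[80:280,180:360]
cv2.imwrite('pics/s37c.png',cv2.resize(im,None,fx=3,fy=3,interpolation=cv2.INTER_CUBIC))
E
```

```text
delta_cm [-16.24 -12.27  -1.81]  yaw 0.005 | jaw 90.8 tilt 1.28 pos [0.5663 0.0829 0.1351] q7 1.01 t 40.75 op 0.174 F [-0.0579 -0.8027 -0.7741]
```

View pics/s37c.png

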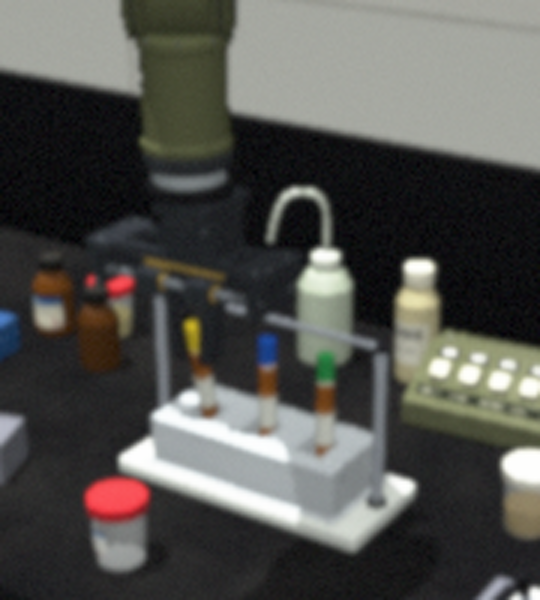

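Request:
apply_moves:
  delta_pos:
    - [0, 0, 0]
    - [0, 0, 0]
    - [0, 0, 0]
    - [0, 0, 0]
    - [0, 0, -1]
    - [0, 0, -2.5]
    - [0, 0, -4]
    - [0, 0, -4]
    - [0, 0, -4]
    - [0, 0, -4]
  yaw: [0, 0, 0, 0, 0, 0, 0, 0, 0, 0]
  gripper: [40, 40, 40, 40, 40, 40, 40, 40, 0, 0]

```text
clock: 41.63
tool_pos: [0.528, 0.0826, 0.1364]
eef_rot: [-0.011, 0.71, -0.002, 0.704]
contact_force: [0.8, 0.4, 0.4]
opening: 0.273
```

Run:
```python
from h import *
plan([.567,.0832,.1345],90.5)
save('scene','s38.png')
im=cv2.imread('pics/s38.png')[80:280,180:360]
cv2.imwrite('pics/s38c.png',cv2.resize(im,None,fx=3,fy=3,interpolation=cv2.INTER_CUBIC))
```

```text
delta_cm [0.16 0.01 3.91]  yaw 0.004 | jaw 90.8 tilt 1.18 pos [0.528  0.0826 0.1364] q7 0.97 t 41.63 op 0.273 F [0.8242 0.4064 0.4123]
```

View pics/s38c.png

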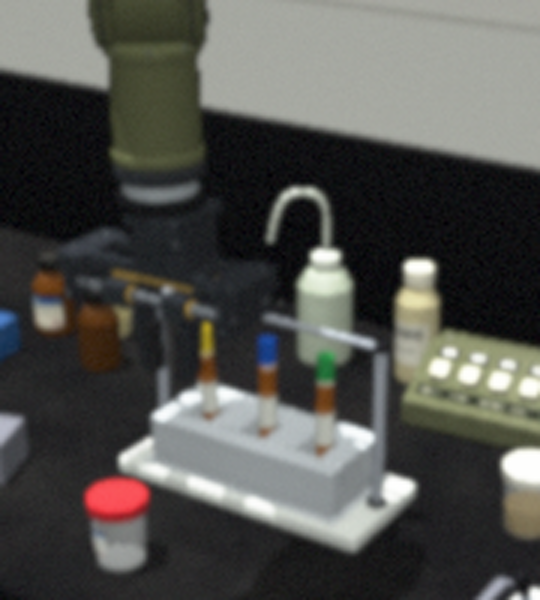

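Request:
apply_moves:
  delta_pos:
    - [0.15, 0, 0]
    - [0.15, 0, 0]
    - [0.15, 0, 0]
    - [0.15, 0, 1]
    - [0.15, 0, 2]
    - [0.15, 0, 2.7]
    - [0.15, 0, 3.3]
    - [0.15, 0, 3.9]
    - [0.15, 0, 3.9]
    - [0.15, 0, 3.9]
  yaw: [0, 0, 0, 0, 0, 0, 0, 0, 0, 0]
  gripper: [0, 0, 0, 0, 0, 0, 0, 0, 0, 0]

```text
clock: 42.52
tool_pos: [0.567, 0.083, 0.1344]
eef_rot: [-0.011, 0.71, -0.002, 0.704]
contact_force: [-0.1, 1.1, -0.7]
opening: 0.007
```

Request:
apply_moves:
  delta_pos:
    - [0, 0, -2]
    - [0, 0, -4]
    - [-4, 0, -5]
    - [-8, 0, -5]
    - [-12, 0, -5]
    - [-16, 0, -2]
    - [-16, 0, 2]
    - [-16, 0, 5]
    - [-16, -2, 5]
    - [-16, -4, 5]
  yaw: [0, 0, 0, 0, 0, 0, 0, 0, 0, 0]
  gripper: [0, 0, 0, 0, 0, 0, 0, 0, 0, 0]

```text
clock: 43.35
tool_pos: [0.6196, 0.0478, 0.2943]
eef_rot: [-0.012, 0.71, -0.001, 0.704]
contact_force: [-0.4, -1.1, -0.9]
opening: 0.005
```

```bash
python3 - <<'E'
from h import *
save('scene','s39.png');save('wrist','w39.png');c=cam('wrist')
plan([.5,-.25,.30],90)
im=cv2.imread('pics/s39.png')[80:280,180:360]
cv2.imwrite('pics/s39c.png',cv2.resize(im,None,fx=3,fy=3,interpolation=cv2.INTER_CUBIC))
cs=cam('scene')
for x,y in((.586,-.0368),(.5855,.0232),(.585,.0832)):
  for z in (.065,.148): print(z,(proj([[x,y,z]],cs)[0]-[180,80])*3,proj([[x,y,z]],c)[0])
E
python3 -c "
import cv2
im=cv2.imread('pics/w39.png')[90:210,170:370]
cv2.imwrite('pics/w39c.png',cv2.resize(im,None,fx=4,fy=4,interpolation=cv2.INTER_CUBIC))"
```

```text
delta_cm [  0.19 -29.11 -12.06]  yaw 0.007 | jaw 90.4 tilt 1.43 pos [0.6185 0.0419 0.294 ] q7 1.2 t 43.45 op 0.009 F [-0.36   -1.1426  0.1249]
0.065 [321.2725 437.9343] [219.2637 157.76  ]
0.148 [321.9684 352.6418] [199.9025 165.7719]
0.065 [264.7307 420.4545] [268.6542 157.6803]
0.148 [263.6412 336.6693] [263.3529 165.6877]
0.065 [210.7683 403.7727] [318.5273 157.7681]
0.148 [208.0544 321.4448] [327.6925 165.8369]
```

View pics/s39c.png

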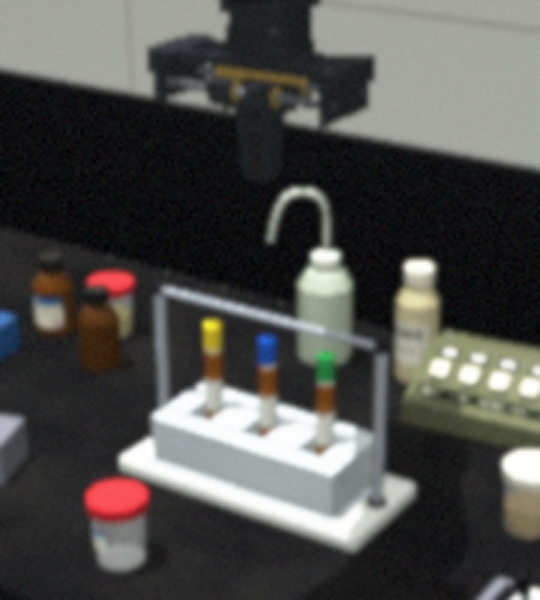

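View pics/w39c.png

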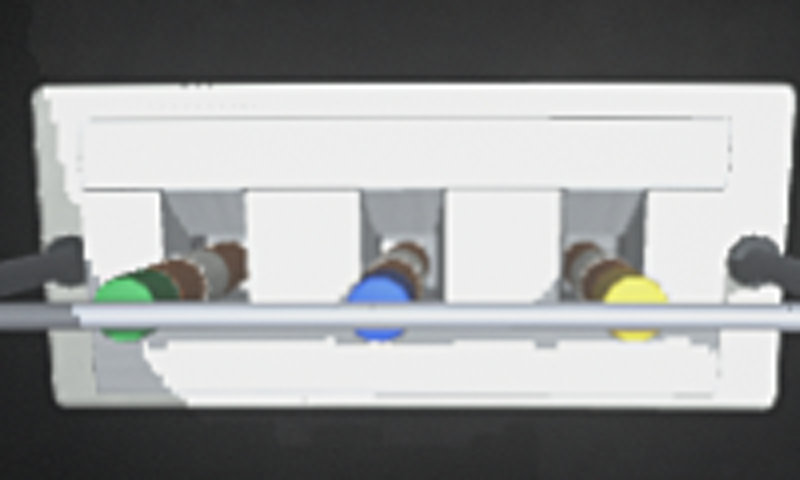

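Run:
```python
from h import *
plan([.47,-.36,.30],90)
```

```text
delta_cm [  0.47 -40.09 -15.13]  yaw 0.007 | jaw 90.4 tilt 1.43 pos [0.6185 0.0419 0.294 ] q7 1.2 t 43.45 op 0.009 F [-0.36   -1.1426  0.1249]
```

Request:
apply_moves:
  delta_pos:
    - [0, -4, -1.5]
    - [0, -8, -3]
    - [0.2, -12, -4.5]
    - [0.3, -16, -6]
    - [0.4, -20, -7.5]
    - [0.5, -24, -9]
    - [0.5, -28, -10.5]
    - [0.5, -32, -12]
    - [0.5, -36, -13.5]
    - [0.5, -40, -15]
  yaw: [0, 0, 0, 0, 0, 0, 0, 0, 0, 0]
  gripper: [45, 45, 45, 45, 45, 45, 45, 45, 45, 45]

```text
clock: 44.28
tool_pos: [0.4755, -0.3452, 0.2995]
eef_rot: [-0.011, 0.71, -0.005, 0.704]
contact_force: [0.6, 0.8, 0.2]
opening: 0.452
```

Request:
apply_moves:
  delta_pos:
    - [0, -1, 0]
    - [0, -1, 0]
    - [0, -1, 0]
    - [0, -1, 0]
    - [0, -1, 0]
  yaw: [0, 0, 0, 0, 0]
  gripper: [45, 45, 45, 45, 45]

```text
clock: 44.7
tool_pos: [0.4768, -0.3525, 0.2998]
eef_rot: [-0.012, 0.71, -0.003, 0.704]
contact_force: [-0.7, -0.4, 0.1]
opening: 0.445
```

```bash
python3 mc.py w40.png;python3 mc.py w40.png
```

```text
fader_top [(array([246. , 118.5]), 0.98, array([ 0.3988, -0.3963]))]
pointer_tip [(array([293.6, 139.4]), 0.4, array([ 0.4224, -0.3413]))]
heat_tip [(array([248.6, 117.6]), 0.46, array([ 0.3975, -0.3944])), (array([314.7, 187.1]), 0.43, array([ 0.4779, -0.315 ]))]
shake_tip [(array([281.3, 182.8]), 0.48, array([ 0.4733, -0.3556]))]
lock_tip [(array([251.7, 185.9]), 0.65, array([ 0.4776, -0.3915]))]
aux_tip [(array([343.7, 181.1]), 0.42, array([ 0.4699, -0.2803]))]
delta_cm [ 0.14 -6.49 -2.63]  yaw -1.562 | jaw 90.5 tilt 1.39 pos [ 0.4758 -0.3549  0.2997] q7 1.89 t 45.05 op 0.45 F [-0.9187  0.1171 -0.8399]
fader_top [(array([249. , 117.5]), 0.84, array([ 0.3965, -0.395 ]))]
pointer_tip [(array([295.7, 138.8]), 0.55, array([ 0.4206, -0.3409]))]
heat_tip [(array([315.5, 186.3]), 0.47, array([ 0.4759, -0.3165]))]
shake_tip [(array([284.7, 185.4]), 0.46, array([ 0.4753, -0.3538]))]
lock_tip [(array([254.6, 185.4]), 0.68, array([ 0.4758, -0.3904])), (array([312. , 187.8]), 0.42, array([ 0.4778, -0.3207]))]
aux_tip [(array([345.5, 183.1]), 0.66, array([ 0.4715, -0.2804]))]
delta_cm [ 0.13 -6.45 -2.61]  yaw -1.563 | jaw 90.5 tilt 1.39 pos [ 0.4756 -0.3553  0.2997] q7 1.89 t 45.4 op 0.448 F [-0.4233 -0.2673 -0.2337]
```

View pics/w40.png

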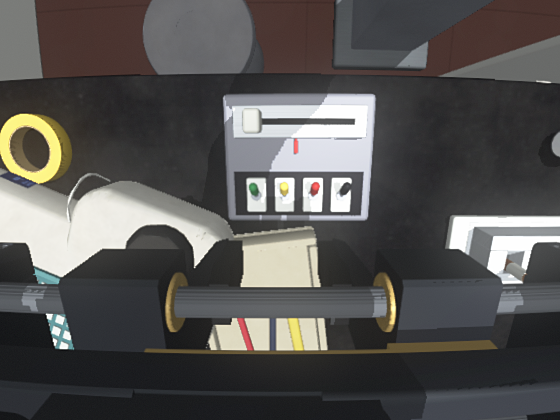

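Run:
```python
from h import *
c=cam('wrist')
im=cv2.imread('pics/w40.png')
cv2.imwrite('pics/w40c.png',cv2.resize(im[85:225,220:380],None,fx=4.2857,fy=4.2857,interpolation=cv2.INTER_CUBIC))
plan([.397,-.394,.16],90)
```

```text
delta_cm [14.12 -3.49 -7.75]  yaw 0.008 | jaw 90.5 tilt 1.39 pos [ 0.4756 -0.3553  0.2997] q7 1.89 t 45.4 op 0.448 F [-0.4233 -0.2673 -0.2337]
```

View pics/w40c.png

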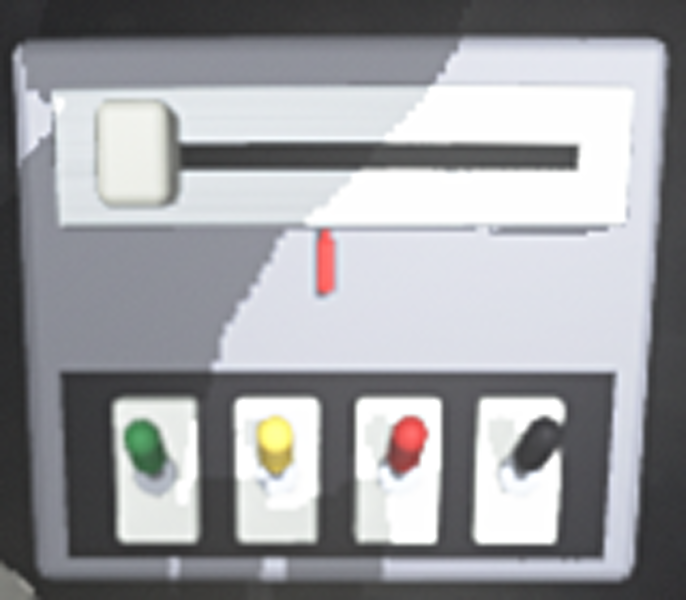

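Run:
```python
from h import *
c=cam('wrist')
print(at_z((250.6,119.7),c,.0845), [at_z((295.7,138.5),c,z) for z in (.035,.045,.055)])
print([at_z((220+x/4.2857-.4,85+y/4.2857-.4),c,.03) for x,y in((18,45),(660,42),(40,575),(632,575))])
```

```text
[ 0.3987 -0.3934  0.0845] [array([ 0.4205, -0.3407,  0.035 ]), array([ 0.4202, -0.341 ,  0.045 ]), array([ 0.4199, -0.3413,  0.055 ])]
[array([ 0.3663, -0.4342,  0.03  ]), array([ 0.3637, -0.2419,  0.03  ]), array([ 0.5325, -0.4327,  0.03  ]), array([ 0.5296, -0.2378,  0.03  ])]
```

Request:
apply_moves:
  delta_pos:
    - [4, -1.2, -2.5]
    - [8, -2.4, -5]
    - [12, -3.5, -7.7]
    - [14.1, -3.5, -7.7]
    - [14.1, -3.5, -7.7]
    - [14.1, -3.5, -7.7]
    - [14.1, -3.5, -7.7]
  yaw: [0, 0, 0, 0, 0, 0, 0]
  gripper: [50, 50, 50, 50, 50, 50, 50]

```text
clock: 45.98
tool_pos: [0.4002, -0.3939, 0.1619]
eef_rot: [-0.012, 0.709, -0.005, 0.705]
contact_force: [0.7, -0.1, 0.5]
opening: 0.498
```

Run:
```python
from h import *
plan([.3985,-.3934,.067],90.8)
save('wrist','w41.png')
```

```text
delta_cm [ 9.49  0.27 -0.12]  yaw -0.004 | jaw 90.5 tilt 1.38 pos [ 0.4002 -0.3939  0.1619] q7 1.9 t 45.98 op 0.498 F [ 0.6858 -0.1188  0.4565]
```

View pics/w41.png

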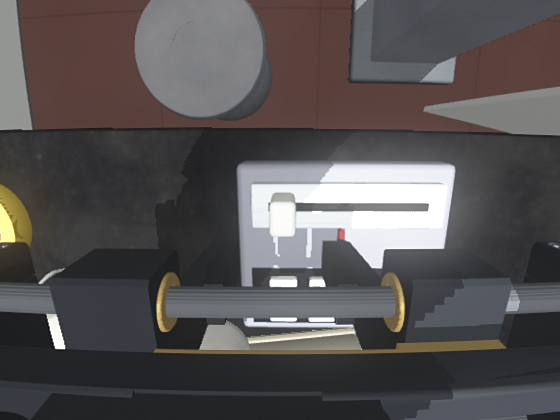

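Request:
apply_moves:
  delta_pos:
    - [3, 0.1, -0.1]
    - [6, 0.2, -0.1]
    - [9, 0.25, -0.1]
    - [9.5, 0.25, -0.1]
    - [9.5, 0.25, -0.1]
    - [9.5, 0.25, -0.1]
  yaw: [0, 0, 0, 0, 0, 0]
  gripper: [50, 50, 50, 50, 50, 50]

```text
clock: 46.53
tool_pos: [0.4013, -0.3942, 0.0694]
eef_rot: [-0.013, 0.708, -0.005, 0.706]
contact_force: [0.1, -0.5, 0.0]
opening: 0.499
```

Request:
apply_moves:
  delta_pos:
    - [0, 0, 0]
    - [0, 0, 0]
    - [0, 0, 0]
    - [0, 0, 0]
    - [0, 0, 0]
    - [0, 0, 0]
  yaw: [0, 0, 0, 0, 0, 0]
  gripper: [0, 0, 0, 0, 0, 0]
  force: 10

```text
clock: 47.03
tool_pos: [0.4018, -0.3946, 0.0705]
eef_rot: [-0.013, 0.707, -0.006, 0.707]
contact_force: [-0.6, -0.0, 6.5]
opening: 0.228
```

Run:
```python
from h import *
plan([.398,-.3413,.067],90.8)
save('wrist','w42.png')
```

```text
delta_cm [ 0.2   5.34 -0.32]  yaw -0.003 | jaw 90.6 tilt 1.56 pos [ 0.4018 -0.3946  0.0705] q7 1.83 t 47.03 op 0.228 F [-0.6286 -0.0281  6.4609]
```

View pics/w42.png

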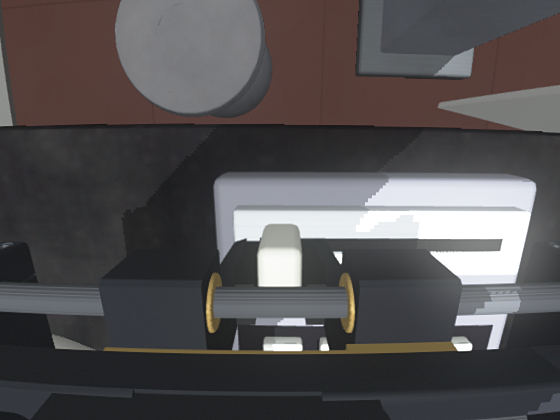

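Request:
apply_moves:
  delta_pos:
    - [0, 1, 0]
    - [0, 2, 0]
    - [0, 3, 0]
    - [0, 4, 0]
    - [0, 4.7, 0]
    - [0, 5.2, 0]
    - [0, 5.2, 0]
    - [0, 5.2, 0]
    - [0, 5.2, 0]
  yaw: [0, 0, 0, 0, 0, 0, 0, 0, 0]
  gripper: [0, 0, 0, 0, 0, 0, 0, 0, 0]

```text
clock: 47.83
tool_pos: [0.4012, -0.3412, 0.0704]
eef_rot: [-0.014, 0.707, -0.005, 0.707]
contact_force: [-1.6, 1.5, 13.0]
opening: 0.23
```

Run:
```python
from h import *
plan([.398,-.3413,.067],90.8)
save('wrist','w43.png')
```

```text
delta_cm [ 0.34  0.   -0.32]  yaw -0.002 | jaw 90.7 tilt 1.56 pos [ 0.4012 -0.3412  0.0704] q7 1.74 t 47.83 op 0.23 F [-1.5792  1.4664 13.006 ]
```

View pics/w43.png

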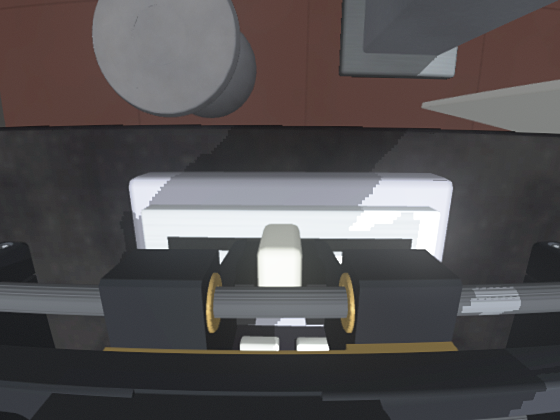

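Release gently, rise, and check alignment.

Request:
apply_moves:
  delta_pos:
    - [0, 0, 0]
    - [0, 0, 0]
    - [0, 0, 0]
    - [0, 0, 0]
    - [-4, 0, 0]
    - [-8, 0, 2]
    - [-12, 0, 4]
    - [-16, 0, 6]
    - [-20, -1, 8]
    - [-20, -1, 8]
  yaw: [0, 0, 0, 0, 0, 0, 0, 0, 0, 0]
  gripper: [40, 40, 40, 40, 40, 40, 40, 40, 40, 40]

```text
clock: 48.72
tool_pos: [0.4866, -0.3455, 0.2763]
eef_rot: [-0.016, 0.703, -0.006, 0.711]
contact_force: [1.1, 0.2, -0.2]
opening: 0.4
```

Request:
apply_moves:
  delta_pos:
    - [0, 0, 0]
    - [0, 0, 0]
    - [0, 0, 0]
    - [0, 0, 0]
  yaw: [0, 0, 0, 0]
  gripper: [0, 0, 0, 0]

```text
clock: 49.05
tool_pos: [0.4846, -0.345, 0.2742]
eef_rot: [-0.015, 0.705, -0.006, 0.709]
contact_force: [-0.7, 0.4, 0.6]
opening: 0.121
```

```bash
python3 mc.py w44.png
python3 - <<'E'
from h import *
im=cv2.imread('pics/w44.png')
cv2.imwrite('pics/w44c.png',cv2.resize(im[85:225,200:380],None,fx=4,fy=4,interpolation=cv2.INTER_CUBIC))
E
```

```text
fader_top [(array([291.1, 108.5]), 0.79, array([ 0.4003, -0.3398]))]
pointer_tip [(array([290.5, 130.7]), 0.57, array([ 0.4233, -0.3397]))]
heat_tip [(array([310.7, 177.2]), 0.57, array([ 0.473 , -0.3163])), (array([241.2, 179.4]), 0.35, array([ 0.4769, -0.3942]))]
shake_tip [(array([275.7, 180. ]), 0.6, array([ 0.4769, -0.3553]))]
lock_tip [(array([242.7, 179. ]), 0.5, array([ 0.4764, -0.3925]))]
aux_tip [(array([520.9, 270.2]), 0.68, array([ 0.5838, -0.0479])), (array([341.2, 177. ]), 0.57, array([ 0.4721, -0.2823]))]
delta_cm [-2.21 -7.48 -3.71]  yaw -1.558 | jaw 90.7 tilt 1.85 pos [ 0.4863 -0.3454  0.2759] q7 1.86 t 49.4 op 0.007 F [ 0.6738 -0.043  -0.4191]
```

View pics/w44c.png

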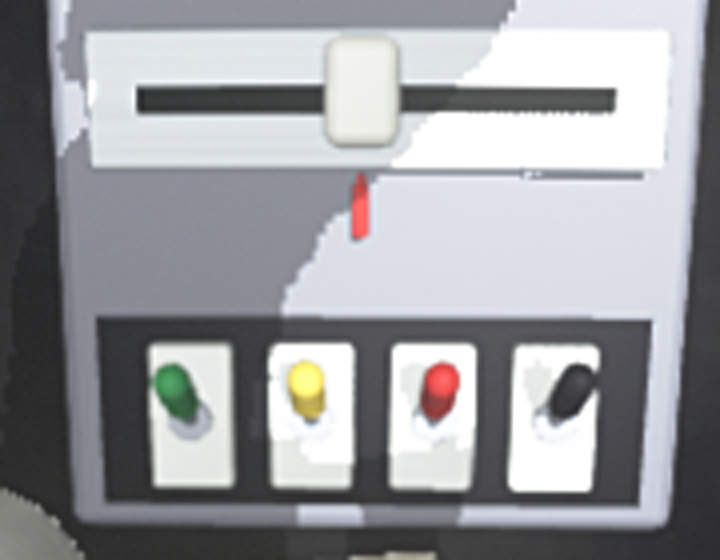

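Run:
```python
from h import *
c=cam('wrist')
save('wrist','w45.png'); c=cam('wrist')
im=cv2.imread('pics/w45.png')
cv2.imwrite('pics/w45c.png',cv2.resize(im[90:140,260:320],None,fx=12,fy=12,interpolation=cv2.INTER_NEAREST))
print(c[2])
for px,z in [((290.0,107),.0845),((290.0,128.5),.035),((290.0,128.5),.045)]: print(at_z(px,c,z))
```

```text
[ 0.4183 -0.3419  0.407 ]
[ 0.4011 -0.3417  0.0845]
[ 0.4235 -0.3412  0.035 ]
[ 0.4233 -0.3412  0.045 ]
```

View pics/w45c.png

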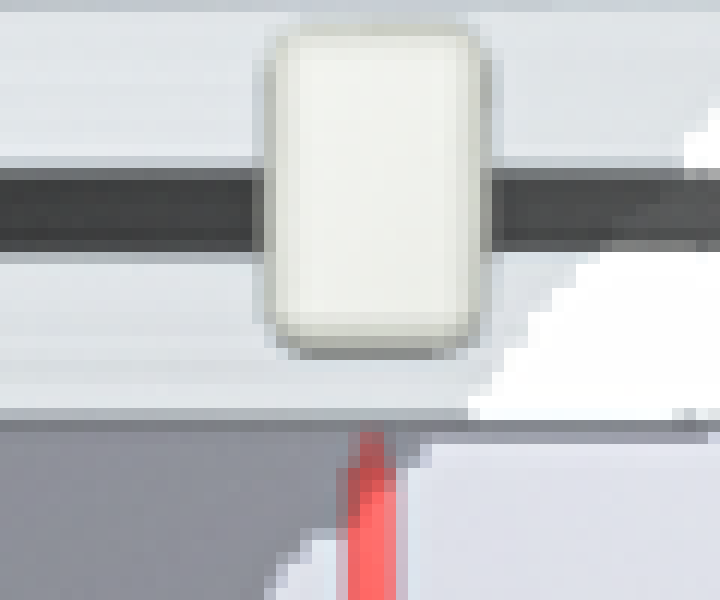

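Run:
```python
from h import *
plan([.452,-.3357,.16],90.8)
plan([.452,-.3357,.083],90.8)
```

```text
delta_cm [11.54  1.38 -3.54]  yaw -0.001 | jaw 90.7 tilt 1.87 pos [ 0.4864 -0.3455  0.2761] q7 1.86 t 49.45 op 0.005 F [0.0273 0.5422 0.1069]
delta_cm [19.23  1.62 -3.61]  yaw -0.001 | jaw 90.7 tilt 1.87 pos [ 0.4864 -0.3455  0.2761] q7 1.86 t 49.45 op 0.005 F [0.0273 0.5422 0.1069]
```

Request:
apply_moves:
  delta_pos:
    - [3, 0.5, -1.5]
    - [6, 1, -3.5]
    - [9, 1.4, -3.5]
    - [11.5, 1.4, -3.5]
    - [11.5, 1.4, -3.5]
    - [11.5, 1.4, -3.5]
    - [11.5, 1.4, -3.5]
  yaw: [0, 0, 0, 0, 0, 0, 0]
  gripper: [20, 20, 20, 20, 20, 20, 20]

```text
clock: 50.03
tool_pos: [0.4535, -0.336, 0.1616]
eef_rot: [-0.016, 0.703, -0.007, 0.711]
contact_force: [0.8, 0.0, -0.5]
opening: 0.201
```

Run:
```python
from h import *
plan([.452,-.3357,.083],90.8); save('wrist','w46.png')
```

```text
delta_cm [ 7.85  0.28 -0.24]  yaw -0.001 | jaw 90.7 tilt 1.96 pos [ 0.4535 -0.336   0.1616] q7 1.77 t 50.03 op 0.201 F [ 0.7777  0.048  -0.4828]
```

View pics/w46.png

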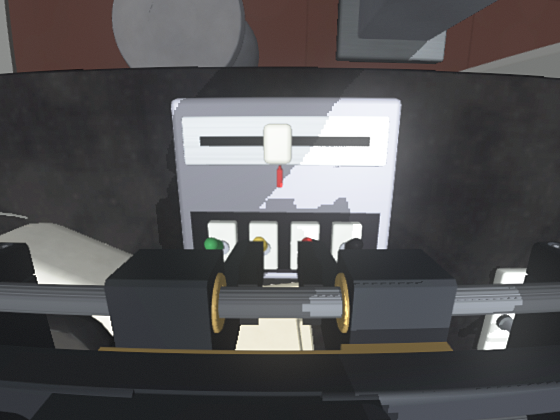

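Request:
apply_moves:
  delta_pos:
    - [2, 0.1, -0.2]
    - [4, 0.2, -0.25]
    - [6, 0.3, -0.25]
    - [7.8, 0.3, -0.25]
    - [7.8, 0.3, -0.25]
    - [7.8, 0.3, -0.25]
  yaw: [0, 0, 0, 0, 0, 0]
  gripper: [20, 20, 20, 20, 20, 20]

```text
clock: 50.58
tool_pos: [0.4528, -0.336, 0.0848]
eef_rot: [-0.016, 0.702, -0.007, 0.712]
contact_force: [-0.6, 0.8, 0.3]
opening: 0.199
```

Run:
```python
from h import *
plan([.496,-.3355,.083],90.8); save('wrist','w47.png')
```

```text
delta_cm [ 0.23 -0.    4.32]  yaw -0.001 | jaw 90.7 tilt 2.06 pos [ 0.4528 -0.336   0.0848] q7 1.71 t 50.58 op 0.199 F [-0.5536  0.8042  0.3392]
```

View pics/w47.png

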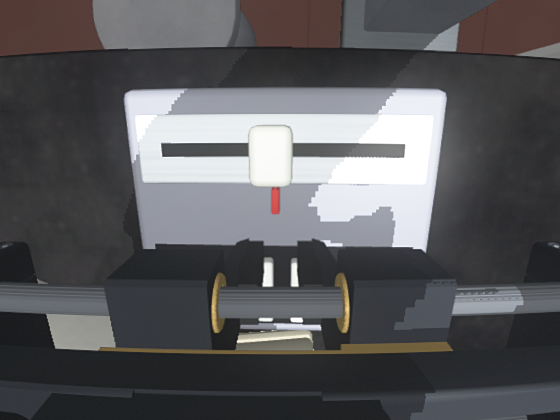

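Push to the back.

Request:
apply_moves:
  delta_pos:
    - [0.2, 0, 0.8]
    - [0.2, 0, 1.5]
    - [0.2, 0, 2.2]
    - [0.2, 0, 2.9]
    - [0.2, 0, 3.5]
    - [0.2, 0, 4]
    - [0.2, 0, 4.3]
    - [0.2, 0, 4.3]
    - [0.2, 0, 4.3]
  yaw: [0, 0, 0, 0, 0, 0, 0, 0, 0]
  gripper: [20, 20, 20, 20, 20, 20, 20, 20, 20]

```text
clock: 51.38
tool_pos: [0.4953, -0.3361, 0.0839]
eef_rot: [-0.017, 0.702, -0.008, 0.711]
contact_force: [-4.4, -1.3, 3.1]
opening: 0.2
```

Run:
```python
from h import *
plan([.46,-.335,.083],90.8); save('wrist','w48.png')
```

```text
delta_cm [ 0.04  0.16 -3.53]  yaw -0.002 | jaw 90.7 tilt 2.09 pos [ 0.4953 -0.3361  0.0839] q7 1.71 t 51.38 op 0.2 F [-4.3603 -1.3396  3.0918]
```

View pics/w48.png

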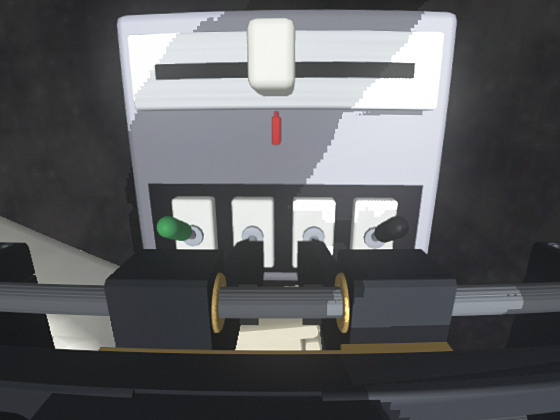

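Request:
apply_moves:
  delta_pos:
    - [0, 0, -1.5]
    - [0, 0, -3]
    - [-4, 0, -3]
    - [-8, 0, -2]
    - [-12, 0, 0]
    - [-16, 0, 0]
    - [-20, 0, 0]
    - [-20, 0, 0]
    - [-20, 0, 0]
    - [-20, 0, 0]
  yaw: [0, 0, 0, 0, 0, 0, 0, 0, 0, 0]
  gripper: [20, 20, 20, 20, 20, 20, 20, 20, 20, 20]

```text
clock: 52.27
tool_pos: [0.4934, -0.3288, 0.2835]
eef_rot: [-0.017, 0.702, -0.007, 0.712]
contact_force: [-0.1, -0.0, 0.8]
opening: 0.2
```

```bash
python3 mc.py w49.png;python3 mc.py w49.png
python3 - <<'E'
from h import *
im=cv2.imread('pics/w49.png')
cv2.imwrite('pics/w49c.png',cv2.resize(im[75:225,200:380],None,fx=4,fy=4,interpolation=cv2.INTER_CUBIC))
save('scene','s49.png')
E
```

```text
fader_top [(array([275.7,  93.4]), 0.76, array([ 0.3939, -0.3406]))]
pointer_tip [(array([515. , 266.8]), 0.44, array([ 0.6049, -0.0123])), (array([278.9, 118.2]), 0.42, array([ 0.4185, -0.3382]))]
heat_tip [(array([296.2, 202.1]), 0.67, array([ 0.5132, -0.3158]))]
shake_tip [(array([265.8, 197.5]), 0.75, array([ 0.5085, -0.3515]))]
lock_tip [(array([231.9, 165.4]), 0.57, array([ 0.4715, -0.3903]))]
aux_tip [(array([327.9, 165.6]), 0.65, array([ 0.4698, -0.2812]))]
delta_cm [-1.47 -9.09 -4.35]  yaw -1.558 | jaw 90.7 tilt 2.02 pos [ 0.4925 -0.3291  0.2828] q7 1.83 t 52.62 op 0.202 F [0.1098 0.5394 0.5568]
fader_top [(array([516.8, 268.6]), 0.63, array([ 0.5904, -0.0393])), (array([272.4, 100.9]), 0.57, array([ 0.4013, -0.3445]))]
pointer_tip [(array([277.5, 121.3]), 0.62, array([ 0.4219, -0.3404])), (array([263.2, 202.8]), 0.33, array([ 0.5219, -0.3575]))]
heat_tip [(array([297.7, 202.8]), 0.75, array([ 0.5141, -0.3146])), (array([516.2, 244.6]), 0.59, array([ 0.5618, -0.041 ]))]
shake_tip [(array([262.6, 204.4]), 0.71, array([ 0.5169, -0.3559]))]
lock_tip [(array([231., 170.]), 0.71, array([ 0.4767, -0.3922]))]
aux_tip [(array([331.9, 168.8]), 0.7, array([ 0.4733, -0.277 ]))]
delta_cm [-1.37 -9.06 -4.37]  yaw -1.559 | jaw 90.7 tilt 2.1 pos [ 0.4928 -0.3293  0.2838] q7 1.83 t 52.97 op 0.197 F [-0.0136  0.057  -0.0249]
```

View pics/w49c.png

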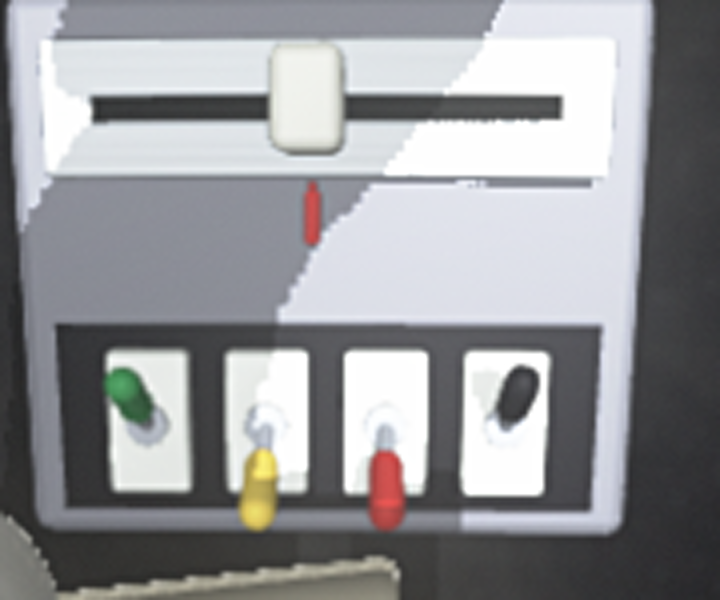

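View pics/s49.png

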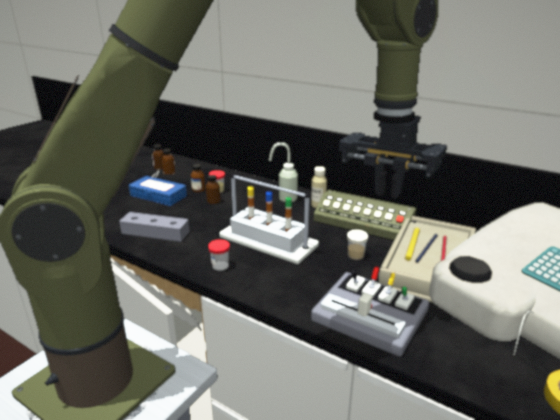

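Run:
```python
from h import *
c=cam('wrist')
print(at_z((276.2,99),c,.0845),at_z((277.9,120.3),c,.04),c[2])
```

```text
[ 0.3997 -0.3408  0.0845] [ 0.4211 -0.3406  0.04  ] [ 0.4242 -0.3253  0.4145]
```

```bash
python3 -c "
from plant import *
print(finish_job())"
```

```text
the job is handed in; nothing more can be done
None
```

I finished the job in the order asked and handed it in at about 53 s of robot time, with the arm clear of everything.

**What I did**
- **Lock:** I flipped the green lock toggle to the front first.
- **Tubes:** I loaded green into the right well, blue into the middle and yellow into the left. The moves can only turn the gripper about its own axis. So I leaned each tube about 9–10° by pulling it against the fixed bar, lowered it in under the bar, released it, and pushed its top upright.
- **Slider and toggles:** Next I slid the white grip level with the red pointer, then pushed the red and yellow toggles to the back together in one stroke.

**Last checks**
- **Tubes seated:** All three looked upright. Their tops were within about 2 pixels of where a fully seated tube should appear in the scene camera; I did not measure this another way.
- **Slider:** The grip and pointer were at y = -0.3408 and -0.3406 m, so they agree to within about 0.5 mm. An earlier detection had put the grip at -0.3445, but it looked off from the grip seen in the picture and I set it aside.
- **Toggles:** The red and yellow tips were at x ≈ 0.51–0.52 m (expected 0.513 fully back). Green and black were at about 0.475, fully to the front.
- **Bystanders:** The bottle and cups looked undisturbed in the last scene picture. I judged this by eye and did not measure it.
- **Gripper drift:** The gripper drifted about 2° off vertical over the run, with no effect I could see.

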